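# Load the spring scale to its index mark

## Task

Check the spring scale on the bench: slip the steel ring weights one at a time over the post of its pan, laying each one gently down before you let it go, until the pan's pointer has sunk level with the index mark or just past it, and then add no more. The post floats sideways and never stands quite in the middle, so feel for it with the ring; never slam the pan or force it down, leave the unused weights lying flat on the bench, and leave the index and everything else alone.

Things in the scene. Friction and masses are not known exactly. Their poses are not given: they have to be found in the camera images.
- scale: Spring scale: grey foot 180 x 116 x 40 mm, fixed, with a sprung round pan and post above it. Origin on the bench under the middle axis of the stem; z up, x towards the flat column (92 mm from the axis, 144 mm tall) that carries the index. The spring gives about 3.3 mm per newton, 45 mm of travel to a hard stop. 20 N or more on the scale spoils it.
- carriage: Sprung stem under the pan (86 mm across); origin on the scale's axis, level with the pan's top, about 97 mm up when empty. The steel post on the pan is 14.4 mm thick, 80 mm tall, flat on top with slightly rounded edge. Pan and post float sideways on the stem: the post stands 4 to 8 mm off the axis in any direction (not measured), stays there, yields to about 2.5 N sideways.
- pointer (a point): Black tip of the pan's pointer, beside the column. It rises and sinks with the pan but does not float sideways: the top of the pan is always 7.5 mm above this point and the top of the post 87.5 mm above it. Each weight sinks it by about 10 mm.
- mark (a point): Middle of the black index line on the clamp on the column, at a height set anew each time, so that two or three weights are needed. Its z compared with the pointer's z tells whether the pointer is still above the mark. The clamp is held by friction.
- weight_1_mid (a point): Steel ring weight 1 of four alike: 50 mm across, 22 mm thick, 18 mm hole through its middle (so 1.8 mm of play round the post), about 0.3 kg, lying flat on the bench; this point is its centre, half-way up (11 mm).
- weight_2_mid (a point): Steel ring weight 2 of four alike: 50 mm across, 22 mm thick, 18 mm hole through its middle (so 1.8 mm of play round the post), about 0.3 kg, lying flat on the bench; this point is its centre, half-way up (11 mm).
- weight_3_mid (a point): Steel ring weight 3 of four alike: 50 mm across, 22 mm thick, 18 mm hole through its middle (so 1.8 mm of play round the post), about 0.3 kg, lying flat on the bench; this point is its centre, half-way up (11 mm).
- weight_4_mid (a point): Steel ring weight 4 of four alike: 50 mm across, 22 mm thick, 18 mm hole through its middle (so 1.8 mm of play round the post), about 0.3 kg, lying flat on the bench; this point is its centre, half-way up (11 mm).
- beaker: Small glass beaker, 46 mm across, 56 mm tall, standing among the weights; origin under its centre. Leave it.
- timer: Round kitchen-type timer, 62 mm across, 38 mm tall, near the scale; origin under its centre. Leave it.
Things that resemble listed ones, but are neither listed nor needed, are in the scene too. What is shaped like the part that bears weight_4_mid but brown or pink is not meant.

How it is judged:
By the outcome, as a careful person would: the job done as asked, in the order asked, and still so for the second after the job is handed in, with the robot touching nothing.
It also fails if it takes over 72 s, if anything falls off the work surface, if the arm or the gripper's body presses on something with over 40 N, if the wrist force passes 120 N, or if a joint passes its speed limit or range.

## Robot

A 7-joint arm with a two-finger parallel gripper is mounted at the origin on a cart in front of the work surface, level with it; the furniture and walls round the work are solid. World frame = base frame: x ahead of the robot, y to its left, z up, the work surface at z = 0. Lengths are in m, angles in rad, forces in N, time in s.
With the tool pointing down it reaches from about 0.4 to 0.875 m from the base axis. Payload 19.3 kg.
Tool frame: the origin (TCP) lies where the fingers leave the gripper's body, on its centre line; the fingertips stand env.tip_extent ahead of it and the grasp point (between the pads) lies 54 mm ahead of it (env.tip_extent is the distance from the TCP to the fingertips, in m); y points along the fingers, x is the direction in which the jaws open and shut, and the axes are right-handed (so a half turn about y gives the same grasp; the last joint's range is limited). The gripper opens to 85 mm and grips with 20 to 120 N. Pads are 22 mm wide; open, the fingers measure 114 mm over their backs; the gripper's body (76 mm by 85 mm) begins 54 mm behind the grasp point. The pads swing forward as they close: fully open they stand 13 mm farther back than shut.
Start: joints at [1.147, 0.521, -0.036, 1.599, 0.021, 1.021, -0.113], TCP at [0.217, -0.586, 0.304] pointing down, gripper open.
Joint ranges: [-2.91, 2.91], [-0.3, 2.13], [-1.5, 1.42], [0.17, 2.43], [-1.26, 4.41], [0.16, 1.93], [-2.52, 2.52]. Speed limits (rad/s): [1.89, 1.89, 2.39, 2.39, 3.01, 3.01, 3.01].

## Interface

Orientations are given as a unit quaternion [x, y, z, w].
In Python, from plant import monitor, cams, finish_job, env gives the robot as it stands. The module is installed in compiled form; this text tells all that it offers.
- The arm moves only by the shell command python3 -m creep 'ROWS' [FORCE]. ROWS is JSON, a list that holds one entry, the list of rows, each a list of 5 numbers: the gripper command: -1 is fully open, 1 is shut, values between are in proportion, then the shift along the tool's x, y, z as a fraction of full scale, then the turn about the tool's y as a fraction of full scale. A call has exactly 8 rows; each row shifts and turns the pose as measured when the row begins, along the tool's axes as they then stand; what a row does not reach is not made up. Full scale, the value 1, is 0.6 m for a shift and pi rad for a turn. A row lasts 1/12 s, in which the tool goes at most 41.7 mm and 7.16 degrees, less where a joint would pass 70% of its speed; a pose out of reach is approached as far as the arm can. A call with a number of a shift or a turn outside -1 to 1 is refused whole. A call with a gripper value outside its range is refused whole. The fingers move at their own pace and stop on an object; FORCE is the grip in N (left out, the last holds). Time passes only in rows, so rows that do not move let the fingers close, or fill a call up. It gives the time, the measured TCP pose, the force and the opening at its end, in the units of the state.
- monitor.sense(): the state, without advancing time (a new reading comes with each control period).
- cams.read_camera(name): name is "scene" or "top" or "wrist"; returns (picture, depth): 400x640x3 uint8, blue, green, red; 400x640 float32, m along the optical axis (not along the pixel's ray), 0 where there is no reading.
- cams.calibration(name): a dict with "K" (3x3 intrinsics, pixels), "R" (3x3) and "t" (3): a world point X has camera coordinates R X + t. Camera axes: x right, y down, z forward; pixel columns grow to the right and rows downward; lengths in m; the calibration is good to about 2 mm. A picture is of the moment at which its call begins: read the wrist's pose just before it. calibration takes no time and is no camera call; for the wrist camera it gives the pose at the moment of the call.
- finish_job(): hands the job in, once; it reports no verdict.
The state is a dict: "time_s": time; "q": joint angles; "qd": joint speeds; "joint_torque": joint torques, N m; "tcp_pos": TCP position; "tcp_rot": TCP orientation; "ft_force": force on the tool from outside, world axes, zero at the start; "wrist_torque": the same for the moment, N m; "finger_gap": finger opening in m.
Only numpy, scipy, OpenCV 4.12 (cv2) and the standard library are available. Lean on these libraries where they do the work, as an engineer would, in place of code of your own. Each camera call takes 0.05 s, during which the arm holds its last target.

## Working session

There is one attempt and no reset: what is moved stays moved. The work goes in short steps, Python scripts to look and compute and a shell command to move; the robot and the scene stay as the last step left them, time stands still between calls to the robot, and variables do not carry over. Pictures are saved under pics/ and viewed, and the job is handed in when it is done.

```bash
mkdir -p pics
python3 - <<'E'
from plant import monitor, cams, env
import cv2
print(env.tip_extent); print(monitor.sense())
for n in ("scene","top","wrist"):
    c=cams.calibration(n); print(n,c['K'].tolist(),c['R'].round(4).tolist(),c['t'].round(4).tolist())
    p,d=cams.read_camera(n); cv2.imwrite(f"pics/a_{n}.png",p)
    import numpy as np; np.save(f"pics/a_{n}.npy",d)
print(monitor.sense()['time_s'])
E
```

```text
0.0726
{'time_s': 0.0, 'q': array([ 1.14684179,  0.52204151, -0.03638592,  1.60000008,  0.02120577,
        1.02108471, -0.11281545]), 'qd': array([ 0.00029023,  0.00089368,  0.00078128,  0.00024593, -0.00065677,
       -0.00125285,  0.00089611]), 'joint_torque': array([-5.04782438e-04, -9.27105832e+01,  1.98007688e+00, -3.69933486e+01,
        1.78990024e-02,  8.15239531e-03, -4.40112262e-05]), 'tcp_pos': array([ 0.2164269 , -0.58606298,  0.30331073]), 'tcp_rot': array([-0.57996752,  0.40455689, -0.40386815,  0.58039807]), 'ft_force': array([ 0.32719585, -0.78619692,  1.2395391 ]), 'wrist_torque': array([ 0.05960183, -0.01473224, -0.00276635]), 'finger_gap': 0.08579772730142425}
scene [[473.8402945868328, 0.0, 312.34410671923496], [0.0, 473.8402945868328, 203.29280728314268], [0.0, 0.0, 1.0]] [[-0.7691, -0.6388, 0.018], [-0.3518, 0.3997, -0.8465], [0.5336, -0.6574, -0.5321]] [0.3285, 0.3084, 0.9832]
top [[464.3660133839328, 0.0, 323.8610539747168], [0.0, 464.3660133839328, 194.5324704885059], [0.0, 0.0, 1.0]] [[0.0149, -0.9998, 0.0112], [-0.986, -0.0166, -0.1658], [0.166, -0.0086, -0.9861]] [-0.1319, 0.5307, 1.0674]
wrist [[352.32458114253194, 0.0, 321.930617587291], [0.0, 352.32458114253194, 200.17257016724713], [0.0, 0.0, 1.0]] [[0.3473, -0.9377, -0.0014], [-0.9018, -0.3344, 0.2737], [-0.2572, -0.0939, -0.9618]] [-0.6252, -0.0377, 0.3778]
0.15
```

View pics/a_scene.png

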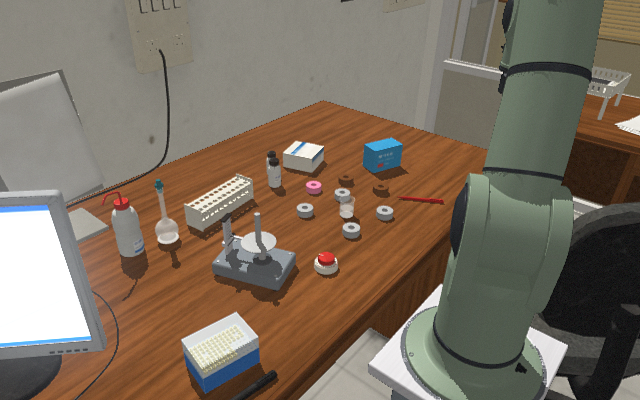

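View pics/a_top.png

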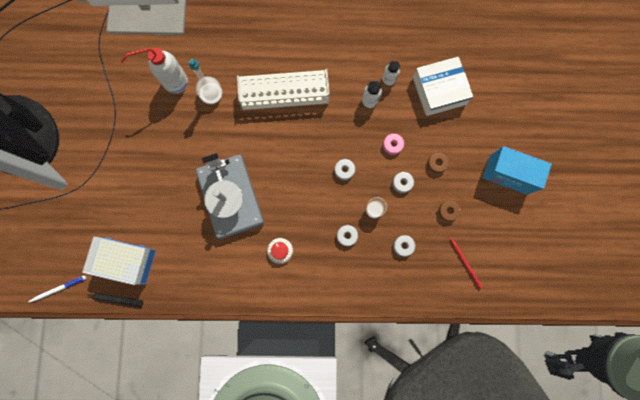

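View pics/a_wrist.png

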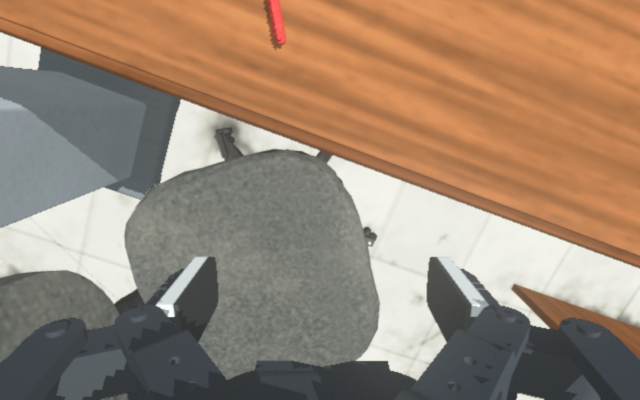

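```bash
python3 -c "
from scipy.spatial.transform import Rotation as R
print(R.from_quat([-0.57996752,  0.40455689, -0.40386815,  0.58039807]).as_matrix().round(4))"
```

```text
[[ 3.464e-01 -5.000e-04  9.381e-01]
 [-9.381e-01  1.100e-03  3.464e-01]
 [-1.100e-03 -1.000e+00 -1.000e-04]]
```

The top view shows steel rings at about (344,169), (403,182), (347,235) and (404,246). The beaker is at (375,208), the timer at (280,250) and the pan at (223,198), with the column towards (218,165). Tool y points down.

```bash
cat > h.py <<'E'
import numpy as np, cv2
from plant import monitor, cams, env
from scipy.spatial.transform import Rotation as Ro
def ray(c,u,v):
    d=c['R'].T@np.linalg.solve(c['K'],[u,v,1.]); o=-c['R'].T@c['t']; return o,d
def atz(c,u,v,z):
    o,d=ray(c,u,v); return o+d*(z-o[2])/d[2]
def dep(c,u,v,Z):
    o,d=ray(c,u,v); return o+d*Z
def proj(c,X):
    p=c['K']@(c['R']@np.asarray(X,float)+c['t']); return p[:2]/p[2]
def tri(l):
    A=0;b=0
    for c,u,v in l:
        o,d=ray(c,u,v); d=d/np.linalg.norm(d); P=np.eye(3)-np.outer(d,d); A=A+P;b=b+P@o
    return np.linalg.solve(A,b)
E
python3 - <<'E'
from h import *
t=cams.calibration('top'); s=cams.calibration('scene')
im=cv2.imread('pics/a_top.png'); sc=cv2.imread('pics/a_scene.png')
d=np.load('pics/a_top.npy')
cv2.imwrite('pics/b1.png',cv2.resize(im[140:275,185:435],None,fx=3.2,fy=3.2,interpolation=cv2.INTER_CUBIC))
cv2.imwrite('pics/b2.png',cv2.resize(sc[165:295,200:410],None,fx=3.8,fy=3.8,interpolation=cv2.INTER_CUBIC))
for u,v in [(344,169),(403,182),(347,235),(404,246)]:
    w=atz(t,u,v,.022); q=dep(t,u+9,v,d[v,u+9]); print(w.round(4), q.round(4), proj(s,w).round(1))
for u,v in [(235,205),(375,208)]: print(dep(t,u,v,d[v,u]).round(4))
E
```

```text
[ 0.6014 -0.1724  0.022 ] [ 0.6009 -0.1944  0.0256] [304.4 206.4]
[ 0.5711 -0.318   0.022 ] [ 0.5711 -0.3398  0.0241] [341.9 191.1]
[ 0.4386 -0.1809  0.022 ] [ 0.4386 -0.2024  0.0255] [350.7 225.9]
[ 0.4143 -0.3183  0.022 ] [ 0.4144 -0.3392  0.0259] [384.5 209. ]
[0.4967 0.0785 0.0955]
[ 0.5048 -0.2483  0.0261]
```

View pics/b1.png

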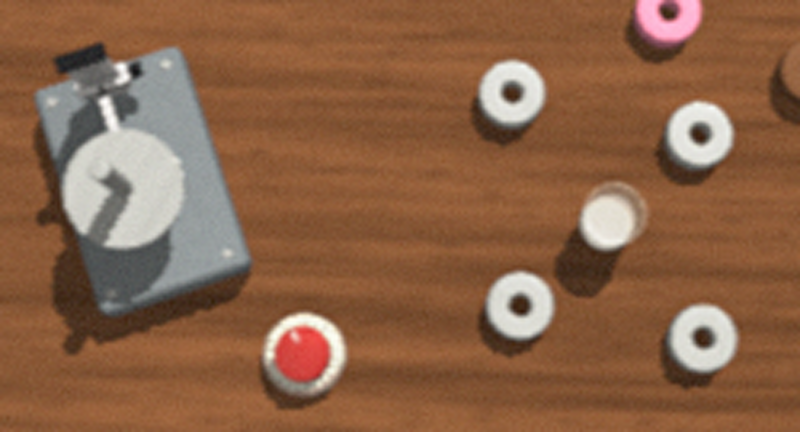

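View pics/b2.png

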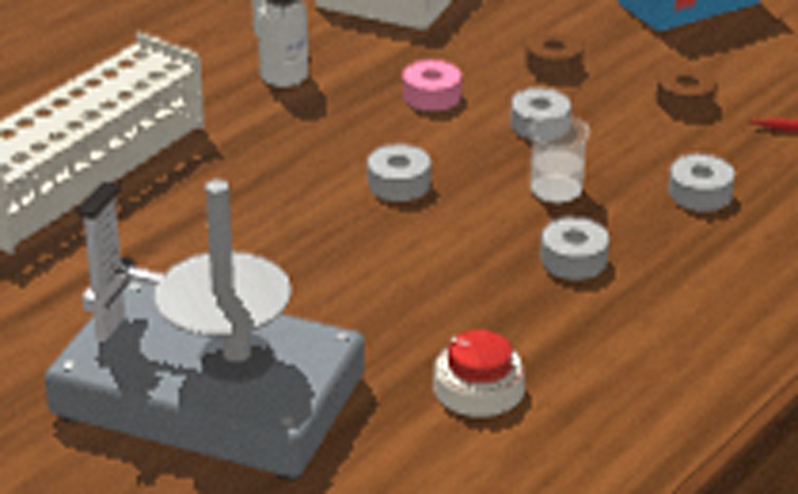

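Ring centres from the two views agree to about 1 px. The post stands 80 mm above the pan, so the ring has to be gripped near its top edge to keep the gripper body clear of it. I'll check the fingertip geometry with the wrist depth.

Run:
```python
from h import *
t=cams.calibration('top'); s=cams.calibration('scene'); w=cams.calibration('wrist')
st=monitor.sense(); Rt=Ro.from_quat(st['tcp_rot']).as_matrix(); p=st['tcp_pos']
o=-w['R'].T@w['t']; print('cam in tool',(Rt.T@(o-p)).round(4), 'axis',(Rt.T@w['R'][2]).round(3),'right',(Rt.T@w['R'][0]).round(3))
d=np.load('pics/a_wrist.npy')
P=[]
for v in range(250,400,10):
    print(v,[ (u,*(Rt.T@(dep(w,u,v,d[v,u])-p)).round(3)) for u in (170,185,205,215,430,435,450,470) if 0<d[v,u]<.28])
for n,a,b in [(1,(345,169),(305.3,207.4)),(2,(403.75,182.2),(342.4,192.1)),(3,(347.5,235.3),(351.3,227.4)),(4,(404.7,246),(384.7,210))]:
    print(n,tri([(t,*a),(s,*b)]).round(4), atz(t,*a,.022).round(4), atz(s,*b,.022).round(4))
c=tri([(t,375,207),(s,346.5,212)]);print('beaker',c, atz(t,375,209,0), atz(s,346,216,0))
q=dep(t,223,198,np.load('pics/a_top.npy')[205,228]);print('pan',atz(t,223,199,.097))
print('timer',atz(t,280,250,.038))
print('post top scene', atz(s,257.4,214.2,.177), proj(t,atz(s,257.4,214.2,.177)))
```

```text
cam in tool [ 0.0007 -0.0694  0.0678] axis [-0.     0.962 -0.274] right [1.    0.    0.001]
250 []
260 [(205, np.float64(-0.044), np.float64(0.053), np.float64(0.009)), (430, np.float64(0.043), np.float64(0.058), np.float64(0.007)), (435, np.float64(0.043), np.float64(0.052), np.float64(0.01)), (450, np.float64(0.049), np.float64(0.053), np.float64(0.01))]
270 [(185, np.float64(-0.048), np.float64(0.045), np.float64(0.009)), (205, np.float64(-0.042), np.float64(0.047), np.float64(0.008)), (215, np.float64(-0.042), np.float64(0.059), np.float64(0.002)), (430, np.float64(0.043), np.float64(0.057), np.float64(0.003)), (435, np.float64(0.043), np.float64(0.05), np.float64(0.007)), (450, np.float64(0.047), np.float64(0.045), np.float64(0.009))]
280 [(170, np.float64(-0.054), np.float64(0.045), np.float64(0.005)), (185, np.float64(-0.045), np.float64(0.037), np.float64(0.01)), (205, np.float64(-0.042), np.float64(0.046), np.float64(0.005)), (215, np.float64(-0.042), np.float64(0.058), np.float64(-0.002)), (430, np.float64(0.043), np.float64(0.055), np.float64(-0.0)), (435, np.float64(0.043
[... 4745 characters left out ...]
at64(-0.016), np.float64(0.016)), (470, np.float64(0.028), np.float64(-0.016), np.float64(0.016))]
1 [ 0.6018 -0.1757  0.0171] [ 0.6014 -0.1749  0.022 ] [ 0.596  -0.1701  0.022 ]
2 [ 0.5715 -0.3209  0.0169] [ 0.5707 -0.3198  0.022 ] [ 0.5663 -0.314   0.022 ]
3 [ 0.4379 -0.1828  0.0163] [ 0.4379 -0.1821  0.022 ] [ 0.433  -0.1761  0.022 ]
4 [ 0.4147 -0.3209  0.017 ] [ 0.4143 -0.32    0.022 ] [ 0.4109 -0.3139  0.022 ]
beaker [ 0.50790482 -0.25255613  0.00369681] [ 0.50598883 -0.25141351  0.        ] [ 0.49666911 -0.24011278  0.        ]
pan [0.50981028 0.10607261 0.097     ]
timer [ 0.39936672 -0.02194727  0.038     ]
post top scene [0.50405059 0.10944473 0.177     ] [213.5244189  195.72801074]
```

Open fingertips are about 60 mm ahead of the TCP, so roughly 68 mm at 50 mm opening. Gripping at TCP = ring bottom + 84 mm leaves 4 mm above the post. The present yaw already suits the scale, with the jaws across the column direction (about 17.6° measured, 20° now). I'll move above ring 4.

```bash
python3 -m creep '[[[-1,-0.037,0.02,0.057,0],[-1,-0.037,0.02,0.057,0],[-1,-0.037,0.02,0.057,0],[-1,-0.037,0.02,0.057,0],[-1,-0.037,0.02,0.057,0],[-1,-0.037,0.02,0.057,0],[-1,-0.037,0.02,0.057,0],[-1,-0.037,0.02,0.057,0]]]' 50
cat > look.py <<'E'
import sys
from h import *
n=sys.argv[1]; tag=sys.argv[2]
c=cams.calibration(n); st=monitor.sense(); p,d=cams.read_camera(n)
cv2.imwrite(f'pics/{tag}.png',p); np.savez(f'pics/{tag}.npz',d=d,K=c['K'],R=c['R'],t=c['t'],tcp=st['tcp_pos'],q=st['tcp_rot'])
print(st['time_s'],st['tcp_pos'].round(4),st['ft_force'].round(2),round(st['finger_gap'],4))
if len(sys.argv)>3:
    a=[int(x) for x in sys.argv[3:7]]; k=float(sys.argv[7])
    cv2.imwrite(f'pics/{tag}.png',cv2.resize(p[a[1]:a[3],a[0]:a[2]],None,fx=k,fy=k,interpolation=cv2.INTER_CUBIC))
E
cat > go.py <<'E'
import sys
from h import *
X=np.array([float(v) for v in sys.argv[1:4]]); n=int(sys.argv[4]) if len(sys.argv)>4 else 1
st=monitor.sense(); Rt=Ro.from_quat(st['tcp_rot']).as_matrix(); d=Rt.T@(X-st['tcp_pos'])
print('now',st['tcp_pos'].round(4),'tool mm',(d*1e3).round(1),'frac/row',(d/.6/n).round(5),'dist',np.linalg.norm(d).round(4),'yaw tilt',Rt[:,0].round(3),Rt[:,1].round(3))
E
python3 look.py wrist c1
```

```text
time_s: 0.82
tcp_pos: [0.4045, -0.3331, 0.2076]
tcp_rot: [0.579, -0.408, 0.409, -0.575]
ft_force: [0.4, -1.1, 0.4]
finger_gap: 0.0855
0.8167 [ 0.4045 -0.3331  0.2076] [ 0.43 -1.14  0.35] 0.0855
```

View pics/c1.png

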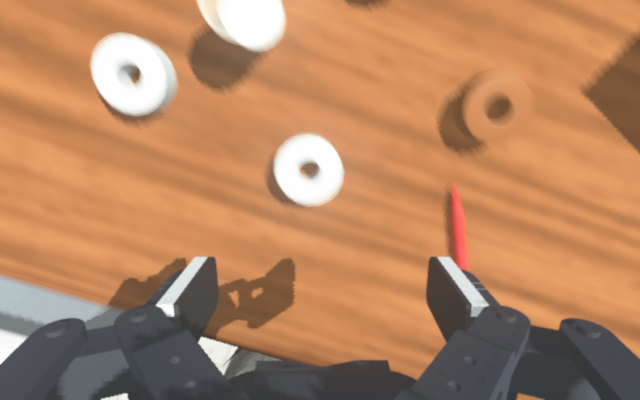

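The wrist view shows ring 4 at about (308,169), ring 3 at about (131,74) and a brown ring at (494,106). I'll measure them from here.

```bash
cat >> h.py <<'E'
def L(tag):
    z=np.load(f'pics/{tag}.npz'); return {k:z[k] for k in z.files}
E
python3 - <<'E'
from h import *
c=L('c1'); 
for u,v in [(307.5,169),(132,75)]: print(atz(c,u,v,.022).round(4))
print(dep(c,322,165,c['d'][165,322]).round(4), dep(c,290,165,c['d'][165,290]).round(4))
E
python3 go.py 0.414 -0.320 0.11 4
```

```text
[ 0.4189 -0.3183  0.022 ]
[ 0.4407 -0.1845  0.022 ]
[ 0.4251 -0.3274  0.021 ] [ 0.4172 -0.3052  0.0207]
now [ 0.4093 -0.3258  0.2056] tool mm [-3.8 95.6  6.5] frac/row [-0.0016   0.03983  0.00271] dist 0.0959 yaw tilt [ 0.34 -0.94  0.  ] [-0.001 -0.    -1.   ]
```

```bash
python3 -m creep '[[[-1,0,0.035,0.003,0],[-1,0,0.035,0.003,0],[-1,0,0.035,0.003,0],[-1,0,0.035,0.003,0],[-1,0,0,0,0],[-1,0,0,0,0],[-1,0,0,0,0],[-1,0,0,0,0]]]' 50
python3 look.py wrist c2
```

```text
time_s: 1.53
tcp_pos: [0.4196, -0.319, 0.1195]
tcp_rot: [-0.581, 0.404, -0.403, 0.581]
ft_force: [0.7, 0.0, -0.6]
finger_gap: 0.0854
1.5333 [ 0.4196 -0.319   0.1195] [ 0.67  0.01 -0.57] 0.0854
```

View pics/c2.png

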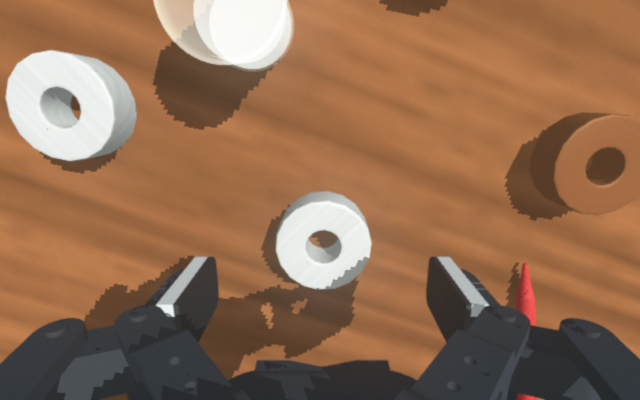

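Ring 4's top face is centred at about (323,244), with its hole at (323,246). Ring 3 is at (60,106).

```bash
python3 - <<'E'
from h import *
c=L('c2')
for u,v in [(323.5,243),(323,246),(60,106)]: print(atz(c,u,v,.022).round(4))
a=L('c1')
print('tri r3',tri([(a,131,75),(c,60,107)]),'r4',tri([(a,307.5,169),(c,323,245)]))
print(dep(c,300,235,c['d'][235,300]).round(4), dep(c,345,235,c['d'][235,345]).round(4))
E
python3 go.py 0.4145 -0.319 0.084 4
```

```text
[ 0.4178 -0.3212  0.022 ]
[ 0.4162 -0.3215  0.022 ]
[ 0.4388 -0.1844  0.022 ]
tri r3 [ 0.44045445 -0.18749246  0.02771406] r4 [ 0.42215668 -0.31850541  0.03660571]
[ 0.4174 -0.3086  0.0211] [ 0.4256 -0.3299  0.0217]
now [ 0.4197 -0.3191  0.1197] tool mm [-1.9 35.7 -4.8] frac/row [-0.00079  0.01487 -0.002  ] dist 0.0361 yaw tilt [ 0.349 -0.937 -0.001] [ 0.     0.001 -1.   ]
```

```bash
python3 -m creep '[[[-1,0,0.0149,-0.0015,0],[-1,0,0.0149,-0.0015,0],[-1,0,0.0149,-0.0015,0],[-1,0,0.0149,-0.0015,0],[-1,0,0,0,0],[-1,0,0,0,0],[0,0,0,0,0],[0,0,0,0,0]]]' 50
python3 look.py wrist c3; python3 go.py 0.4165 -0.321 0.084
```

```text
time_s: 2.25
tcp_pos: [0.416, -0.3215, 0.0818]
tcp_rot: [-0.58, 0.403, -0.404, 0.581]
ft_force: [-0.5, -0.3, -0.3]
finger_gap: 0.0639
2.25 [ 0.416  -0.3215  0.0818] [-0.47 -0.28 -0.33] 0.0639
now [ 0.4161 -0.3215  0.0819] tool mm [-0.3 -2.1  0.6] frac/row [-0.00057 -0.00353  0.00098] dist 0.0022 yaw tilt [ 0.348 -0.937  0.002] [ 0.002 -0.001 -1.   ]
```

View pics/c3.png

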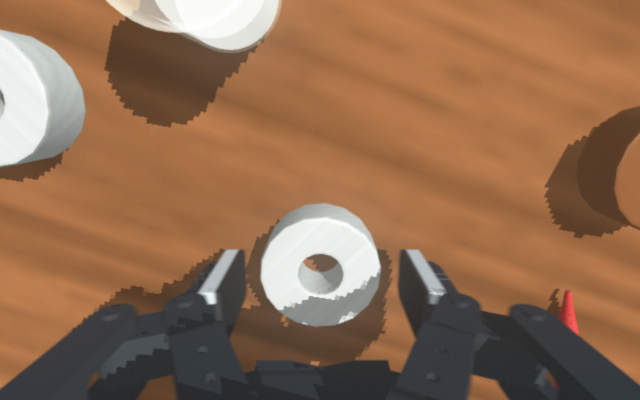

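The ring is centred between the pads, with its hole at about (321,273). I'll raise 2 mm and close.

```bash
python3 - <<'E'
from h import *
c=L('c3'); Rt=Ro.from_quat(c['q']).as_matrix()
for u,v in [(321,273),(321,266)]:
    X=atz(c,u,v,.022); print(X.round(4),(Rt.T@(X-c['tcp'])).round(4))
E
python3 -m creep '[[[0,0,-0.0035,0,0],[0,0,0,0,0],[1,0,0,0,0],[1,0,0,0,0],[1,0,0,0,0],[1,0,0,0,0],[1,0,0,0,0],[1,0,0,0,0]]]' 50
python3 look.py wrist c4
```

```text
[ 0.4166 -0.3218  0.022 ] [0.0004 0.0598 0.0003]
[ 0.4195 -0.3207  0.022 ] [0.0004 0.0598 0.0034]
time_s: 2.97
tcp_pos: [0.4162, -0.3215, 0.0848]
tcp_rot: [-0.58, 0.403, -0.405, 0.581]
ft_force: [-0.6, 0.5, -2.6]
finger_gap: 0.0472
2.9667 [ 0.4162 -0.3215  0.0848] [-0.59  0.55 -2.63] 0.0472
```

View pics/c4.png

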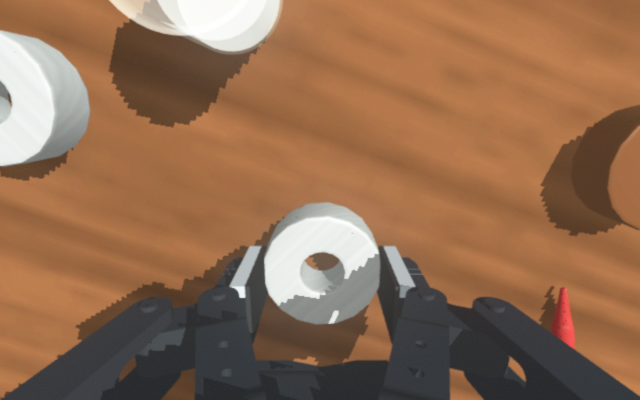

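The gap reads 47.2 mm. I'll lift and check that the ring is held.

```bash
python3 -m creep '[[[1,0,-0.01,0,0],[1,0,-0.02,0,0],[1,0,-0.04,0,0],[1,0,-0.06,0,0],[1,0,-0.06,0,0],[1,0,-0.06,0,0],[1,0,-0.05,0,0],[1,0,-0.02,0,0]]]' 50
python3 look.py wrist c5; python3 go.py 0.505 0.109 0.3 8
```

```text
time_s: 3.68
tcp_pos: [0.4134, -0.3195, 0.2884]
tcp_rot: [-0.58, 0.404, -0.402, 0.581]
ft_force: [1.6, -0.3, -2.8]
finger_gap: 0.0473
3.6833 [ 0.4134 -0.3195  0.2884] [ 1.6  -0.33 -2.81] 0.0473
now [ 0.4139 -0.3199  0.2897] tool mm [-370.    -9.9  235.2] frac/row [-0.07709 -0.00207  0.04899] dist 0.4385 yaw tilt [ 0.349 -0.937 -0.001] [ 0.     0.001 -1.   ]
```

View pics/c5.png

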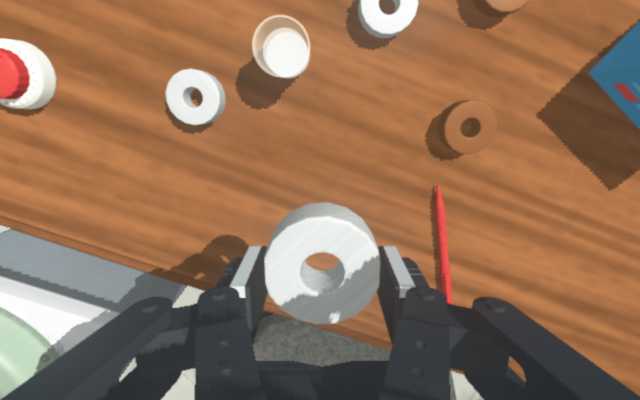

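Ring 4 is held level at about (322,265). Next I'll carry it towards the scale, stopping short so the wrist camera can see the post.

```bash
python3 -m creep '[[[1,-0.03,-0.002,0.012,0],[1,-0.06,-0.002,0.025,0],[1,-0.062,-0.002,0.026,0],[1,-0.062,-0.002,0.026,0],[1,-0.062,-0.002,0.026,0],[1,-0.062,-0.002,0.026,0],[1,-0.062,-0.002,0.026,0],[1,-0.062,-0.002,0.026,0]]]'
python3 go.py 0.429 0.081 0.3 6; python3 go.py 0.429 0.081 0.3 1
```

```text
time_s: 4.4
tcp_pos: [0.4225, -0.0171, 0.3054]
tcp_rot: [0.578, -0.404, 0.411, -0.577]
ft_force: [2.3, -0.5, -2.9]
finger_gap: 0.0472
now [ 0.4225 -0.0171  0.3054] tool mm [-90.3   4.8  39. ] frac/row [-0.02508  0.00133  0.01083] dist 0.0985 yaw tilt [ 0.335 -0.942  0.009] [ 0.008 -0.007 -1.   ]
now [ 0.4225 -0.0171  0.3054] tool mm [-90.3   4.8  39. ] frac/row [-0.1505   0.00796  0.065  ] dist 0.0985 yaw tilt [ 0.335 -0.942  0.009] [ 0.008 -0.007 -1.   ]
```

```bash
python3 -m creep '[[[1,-0.03,0.001,0.012,0],[1,-0.03,0.001,0.012,0],[1,-0.03,0.001,0.012,0],[1,-0.025,0.001,0.012,0],[1,-0.02,0.001,0.01,0],[1,0,0,0,0],[1,0,0,0,0],[1,0,0,0,0]]]'
python3 look.py wrist d1
```

```text
time_s: 5.07
tcp_pos: [0.4239, 0.0838, 0.3062]
tcp_rot: [-0.58, 0.399, -0.409, 0.581]
ft_force: [-0.0, -0.5, -3.5]
finger_gap: 0.0471
5.0667 [0.4239 0.0838 0.3062] [-0.02 -0.5  -3.54] 0.0471
```

View pics/d1.png

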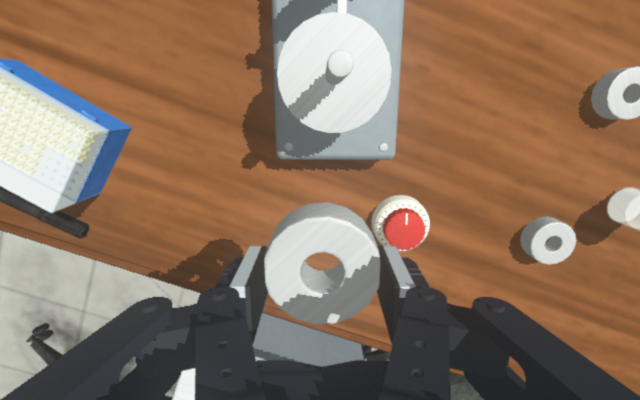

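Run:
```python
from h import *
im=cv2.imread('pics/d1.png'); cv2.imwrite('pics/d1c.png',cv2.resize(im[0:160,255:415],None,fx=3.7,fy=3.7,interpolation=cv2.INTER_CUBIC))
cv2.imwrite('pics/d1r.png',cv2.resize(im[190:340,250:400],None,fx=3.7,fy=3.7,interpolation=cv2.INTER_CUBIC))
```

```text
(no output)
```

View pics/d1c.png

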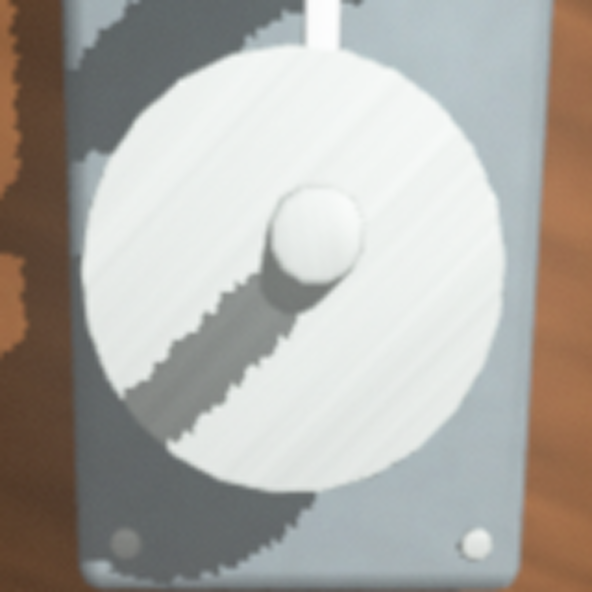

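View pics/d1r.png

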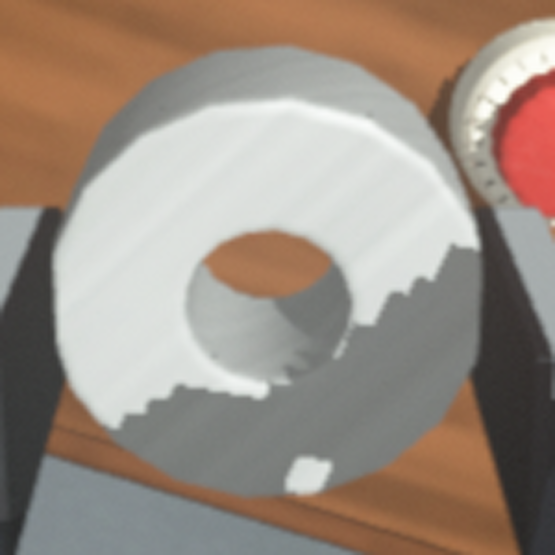

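Run:
```python
from h import *
c=L('d1'); Rt=Ro.from_quat(c['q']).as_matrix(); d=c['d']
tl=lambda X: (Rt.T@(X-c['tcp'])).round(4)
P=atz(c,340.9,63.2,.177); print('post',P.round(4),tl(P),'depth',dep(c,341,63,d[63,341]).round(4))
pts=[]
for u,v in [(275,265),(290,240),(322,228),(350,238),(365,265),(365,290),(345,310),(322,312),(290,300)]:
    if d[v,u]>0: pts.append(Rt.T@(dep(c,u,v,d[v,u])-c['tcp']))
pts=np.array(pts); print(pts.round(4))
A=np.c_[pts[:,0],pts[:,2],np.ones(len(pts))]; print('plane y=ax+bz+c',np.linalg.lstsq(A,pts[:,1],rcond=None)[0])
# model ring in tool frame
for yb in (.0615,.0625,.0635):
  for zz in (0,.002,.004):
    X=lambda x,z:c['tcp']+Rt@np.array([x,yb,zz+z])
    pr=lambda r:np.array([proj(c,X(r*np.cos(a),r*np.sin(a))) for a in np.linspace(0,6.28,60)])
    o=pr(.025);h=pr(.009); print(yb,zz,'outer',o.min(0).round(1),o.max(0).round(1),'hole',h.min(0).round(1),h.max(0).round(1))
print('meas outer',264.3,216.5,379.7,324.3,'hole',300.5,252.2,345.1,294.9)
pan=atz(c,334.2,72.4,.097); print('pan',pan, 'pandepth',dep(c,355,75,d[75,355]))
```

```text
post [0.5103 0.1029 0.177 ] [0.0107 0.1301 0.0865] depth [0.5104 0.1029 0.1768]
[[-0.0182  0.0607  0.0034]
 [-0.0121  0.0623  0.0137]
 [ 0.0008  0.0608  0.0193]
 [ 0.0119  0.0613  0.0149]
 [ 0.0184  0.0618  0.0029]
 [ 0.0188  0.0622 -0.0087]
 [ 0.0106  0.062  -0.0182]
 [ 0.0008  0.0614 -0.0188]
 [-0.0127  0.0621 -0.0135]]
plane y=ax+bz+c [ 0.00895527 -0.0150039   0.06159834]
0.0615 0 outer [259.  213.8] [381.  324.5] hole [298.1 251.6] [342.  291.3]
0.0615 0.002 outer [258.7 208.9] [381.2 320.5] hole [298. 247.] [342.1 287.1]
0.0615 0.004 outer [258.5 204. ] [381.5 316.4] hole [297.9 242.3] [342.1 282.7]
0.0625 0 outer [259.4 213. ] [380.6 323.1] hole [298.2 250.5] [341.8 290.1]
0.0625 0.002 outer [259.2 208.2] [380.8 319.1] hole [298.2 246. ] [341.9 285.8]
0.0625 0.004 outer [258.9 203.3] [381.1 315. ] hole [298.1 241.4] [342.  281.5]
0.0635 0 outer [259.8 212.2] [380.2 321.7] hole [298.4 249.5] [341.7 288.9]
0.0635 0.002 outer [259.6 207.4] [380.5 317.7] hole [298.3 245. ] [341.8 284.6]
0.0635 0.004 outer [259.4 202.5] [380.7 313.7] hole [298.2 240.4] [341.9 280.4]
meas outer 264.3 216.5 379.7 324.3 hole 300.5 252.2 345.1 294.9
pan [0.51188583 0.10362716 0.097     ] pandepth [0.51562866 0.08835535 0.09690649]
```

The post top is at about (341,63), z = 0.177 by both depth and text, and about (0.510, 0.103) in world. The ring is level in the grip with its hole roughly +1 mm in x and -1 mm in z off the tool axis. I'll go closer for a second view.

```bash
python3 -m creep '[[[1,0.005,0.013,0.025,0],[1,0.005,0.013,0.025,0],[1,0.005,0.013,0.025,0],[1,0,0,0,0],[1,0,0,0,0],[1,0,0,0,0],[1,0,0,0,0],[1,0,0,0,0]]]'
python3 look.py wrist d2
python3 - <<'E'
from h import *
im=cv2.imread('pics/d2.png'); cv2.imwrite('pics/d2c.png',cv2.resize(im[90:340,220:420],None,fx=2.4,fy=2.4,interpolation=cv2.INTER_CUBIC))
E
```

```text
time_s: 5.78
tcp_pos: [0.4698, 0.0849, 0.2838]
tcp_rot: [0.579, -0.401, 0.412, -0.579]
ft_force: [0.8, -0.0, -2.6]
finger_gap: 0.0474
5.7833 [0.4698 0.0849 0.2838] [ 0.83 -0.01 -2.59] 0.0474
```

View pics/d2c.png

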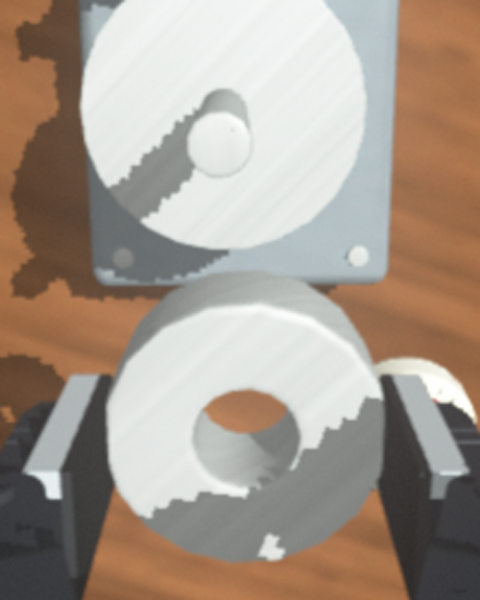

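Post top at about (311.5,150.2), ring hole at about (322.7,273.3).

Run:
```python
from h import *
a=L('d1');c=L('d2'); Rt=Ro.from_quat(c['q']).as_matrix(); d=c['d']
tl=lambda X: (Rt.T@(X-c['tcp'])).round(4)
P=atz(c,311.5,150.2,.177); print('post',P.round(4),tl(P),'depth',dep(c,311,150,d[150,311]).round(4), 'tri',tri([(a,340.9,63.2),(c,311.5,150.2)]).round(4))
o,dd=ray(c,322.7,273.3); ot=Rt.T@(o-c['tcp']); dt=Rt.T@dd
for y in (.061,.0625): print('hole',ot+dt*(y-ot[1])/dt[1])
H=c['tcp']+Rt@np.array([.001,.0625,-.001])
print('yaw',Rt[:,0].round(3),Rt[:,1].round(4), 'now',monitor.sense()['tcp_pos'])
```

```text
post [0.5106 0.1029 0.177 ] [-0.0045  0.1071  0.0436] depth [0.5103 0.1031 0.1751] tri [0.5104 0.1029 0.1757]
hole [ 0.00109356  0.061      -0.00040142]
hole [ 0.00109737  0.0625     -0.00118585]
yaw [ 0.34  -0.94   0.013] [ 0.0123 -0.0095 -0.9999] now [0.46981206 0.08485786 0.28387521]
```

The two views agree: post at (0.5105, 0.1029), z about 0.1757 to 0.177. I'll move the ring over it.

```bash
python3 -m creep '[[[1,-0.0023,0.003,0.0185,0],[1,-0.0023,0.003,0.0185,0],[1,-0.0023,0.003,0.0185,0],[1,-0.0023,0.003,0.0185,0],[1,0,0,0,0],[1,0,0,0,0],[1,0,0,0,0],[1,0,0,0,0]]]'
cat > err.py <<'E'
# offset still needed: post(px,py) vs ring hole axis (tool x hx, z hz); height
import sys
from h import *
px,py,hx,hz,zt=[float(v) for v in sys.argv[1:6]]
st=monitor.sense(); Rt=Ro.from_quat(st['tcp_rot']).as_matrix(); p=st['tcp_pos']
q=Rt.T@(np.array([px,py,zt])-p)
print(round(st['time_s'],2),'tcp',p.round(4),'post in tool',q.round(4),'move mm x %.1f z %.1f'%((q[0]-hx)*1e3,(q[2]-hz)*1e3),'gap to ring bottom mm %.1f'%((q[1]-.0848)*1e3),'F',st['ft_force'].round(2),'tilt',Rt[:,1].round(4),'yaw',np.degrees(np.arctan2(Rt[1,2],Rt[0,2])).round(2))
E
python3 err.py .5105 .1029 .0011 -.0010 .177
```

```text
time_s: 6.5
tcp_pos: [0.5136, 0.1076, 0.2771]
tcp_rot: [-0.579, 0.4, -0.412, 0.579]
ft_force: [-0.2, -0.5, -2.9]
finger_gap: 0.0475
6.5 tcp [0.5136 0.1076 0.2771] post in tool [ 0.002   0.1001 -0.0056] move mm x 0.9 z -4.6 gap to ring bottom mm 15.3 F [-0.24 -0.5  -2.9 ] tilt [ 0.0142 -0.0092 -0.9999] yaw 19.95
```

```bash
python3 -m creep '[[[1,0.0008,0.003,-0.0035,0],[1,0.0007,0.003,-0.0035,0],[1,0,0,0,0],[1,0,0,0,0],[1,0,0,0,0],[1,0,0,0,0],[1,0,0,0,0],[1,0,0,0,0]]]'
python3 err.py .5105 .1029 .0011 -.0010 .177; python3 look.py wrist d3; python3 look.py scene d3s 215 165 335 295 4.5
```

```text
time_s: 7.17
tcp_pos: [0.5089, 0.1043, 0.2736]
tcp_rot: [-0.579, 0.4, -0.412, 0.579]
ft_force: [0.7, 0.3, -2.1]
finger_gap: 0.047
7.17 tcp [0.5089 0.1043 0.2736] post in tool [0.0005 0.0966 0.0001] move mm x -0.6 z 1.1 gap to ring bottom mm 11.8 F [ 0.67  0.31 -2.13] tilt [ 0.0145 -0.0097 -0.9998] yaw 19.9
7.1667 [0.5089 0.1043 0.2736] [ 0.67  0.31 -2.13] 0.047
7.2167 [0.5089 0.1043 0.2736] [ 1.28  1.14 -2.98] 0.0472
```

View pics/d3.png

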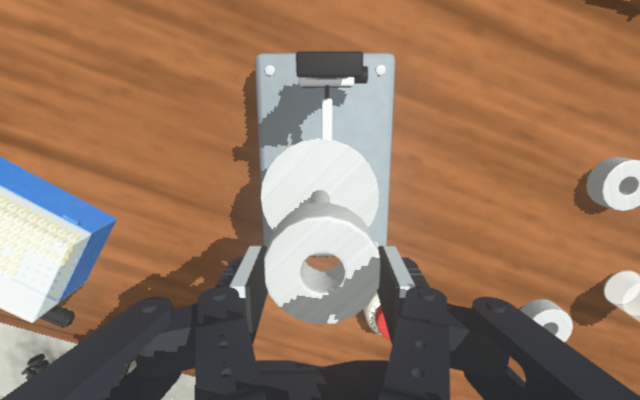

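View pics/d3s.png

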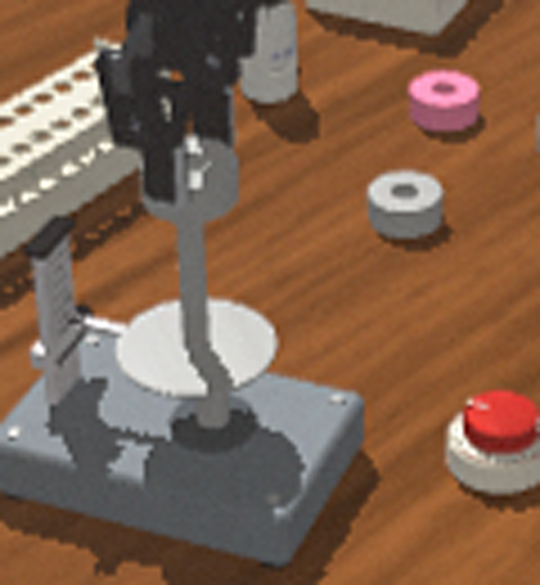

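```bash
python3 -m creep '[[[1,-0.0005,0.003,0.0009,0],[1,-0.0005,0.003,0.0009,0],[1,0,0.003,0,0],[1,0,0.003,0,0],[1,0,0.002,0,0],[1,0,0,0,0],[1,0,0,0,0],[1,0,0,0,0]]]'
python3 err.py .5105 .1029 .0011 -.0010 .177
```

```text
time_s: 7.93
tcp_pos: [0.5099, 0.1053, 0.2639]
tcp_rot: [-0.579, 0.4, -0.412, 0.579]
ft_force: [0.3, 0.4, -2.7]
finger_gap: 0.0475
7.93 tcp [0.5099 0.1053 0.2639] post in tool [ 0.0013  0.087  -0.0011] move mm x 0.2 z -0.1 gap to ring bottom mm 2.2 F [ 0.35  0.41 -2.65] tilt [ 0.014  -0.0097 -0.9999] yaw 19.91
```

```bash
python3 -m creep '[[[1,0,0.0017,0,0],[1,0,0.0017,0,0],[1,0,0.0017,0,0],[1,0,0.0017,0,0],[1,0,0.0017,0,0],[1,0,0.0017,0,0],[1,0,0.0017,0,0],[1,0,0,0,0]]]'
python3 err.py .5105 .1029 .0011 -.0010 .177; python3 look.py wrist d4 220 90 420 340 2.4
```

```text
time_s: 8.6
tcp_pos: [0.51, 0.1052, 0.2562]
tcp_rot: [-0.579, 0.4, -0.412, 0.579]
ft_force: [-0.4, 0.7, -2.9]
finger_gap: 0.0475
8.6 tcp [0.51   0.1052 0.2562] post in tool [ 0.0012  0.0792 -0.0012] move mm x 0.1 z -0.2 gap to ring bottom mm -5.6 F [-0.37  0.67 -2.92] tilt [ 0.0144 -0.0097 -0.9999] yaw 19.91
8.6 [0.51   0.1052 0.2562] [-0.37  0.67 -2.92] 0.0475
```

View pics/d4.png

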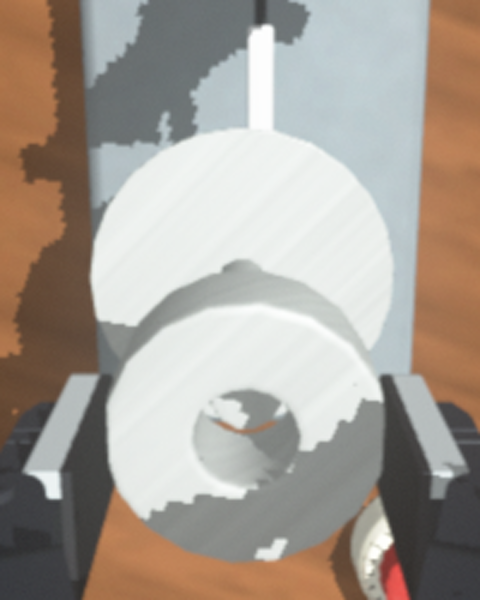

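Force is unchanged and the post top shows inside the hole with an even crescent of background. I'll keep going down.

```bash
python3 -m creep '[[[1,0,0.002,0,0],[1,0,0.002,0,0],[1,0,0.002,0,0],[1,0,0.002,0,0],[1,0,0.002,0,0],[1,0,0.002,0,0],[1,0,0.002,0,0],[1,0,0,0,0]]]'
python3 err.py .5105 .1029 .0011 -.0010 .177; python3 look.py wrist d5 220 90 420 340 2.4
```

```text
time_s: 9.32
tcp_pos: [0.5103, 0.1052, 0.247]
tcp_rot: [-0.579, 0.4, -0.412, 0.579]
ft_force: [0.1, 0.8, -2.7]
finger_gap: 0.0471
9.32 tcp [0.5103 0.1052 0.247 ] post in tool [ 0.0012  0.0701 -0.0013] move mm x 0.1 z -0.3 gap to ring bottom mm -14.7 F [ 0.08  0.83 -2.74] tilt [ 0.0146 -0.0096 -0.9998] yaw 19.91
9.3167 [0.5103 0.1052 0.247 ] [ 0.08  0.83 -2.74] 0.0471
```

View pics/d5.png

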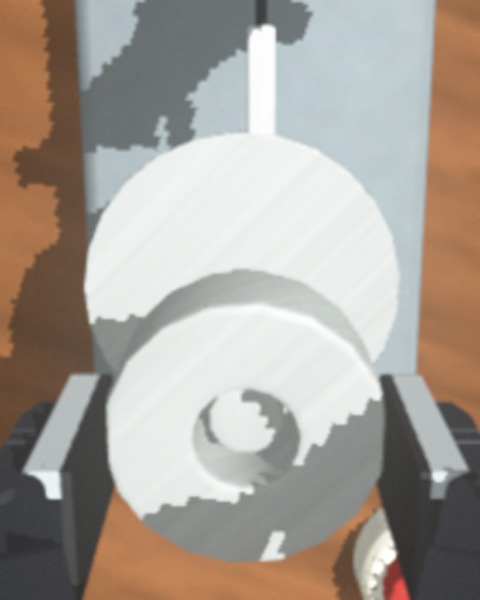

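```bash
python3 -m creep '[[[1,0,0.004,0,0],[1,-0.0001,0.008,-0.0001,0],[1,-0.0001,0.008,-0.0001,0],[1,-0.0001,0.008,-0.0001,0],[1,-0.0001,0.008,-0.0001,0],[1,-0.0001,0.008,-0.0001,0],[1,0,0.004,0,0],[1,0,0,0,0]]]'
python3 err.py .5105 .1029 .0011 -.0010 .177; python3 look.py wrist d6 220 90 420 340 2.4
```

```text
time_s: 10.03
tcp_pos: [0.5102, 0.105, 0.2148]
tcp_rot: [-0.579, 0.4, -0.412, 0.579]
ft_force: [0.8, -0.7, -2.7]
finger_gap: 0.0476
10.03 tcp [0.5102 0.105  0.2148] post in tool [ 0.0016  0.0378 -0.0008] move mm x 0.5 z 0.2 gap to ring bottom mm -47.0 F [ 0.83 -0.72 -2.68] tilt [ 0.0141 -0.0097 -0.9999] yaw 19.91
10.0333 [0.5102 0.105  0.2148] [ 0.83 -0.72 -2.68] 0.0476
```

View pics/d6.png

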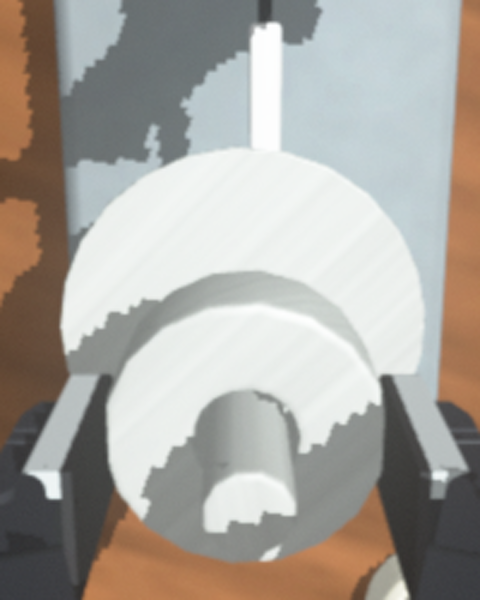

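The post is through the ring and force is unchanged. I'll continue, then slow down before the pan.

```bash
python3 -m creep '[[[1,0,0.004,0,0],[1,0,0.007,0,0],[1,0,0.007,0,0],[1,0,0.007,0,0],[1,0,0.007,0,0],[1,0,0.006,0,0],[1,0,0.003,0,0],[1,0,0,0,0]]]'
python3 err.py .5105 .1029 .0011 -.0010 .177
```

```text
time_s: 10.75
tcp_pos: [0.5108, 0.1049, 0.188]
tcp_rot: [-0.579, 0.4, -0.412, 0.579]
ft_force: [0.4, 0.3, -2.4]
finger_gap: 0.0476
10.75 tcp [0.5108 0.1049 0.188 ] post in tool [ 0.0016  0.011  -0.0011] move mm x 0.5 z -0.1 gap to ring bottom mm -73.8 F [ 0.41  0.33 -2.4 ] tilt [ 0.0148 -0.0094 -0.9998] yaw 19.91
```

```bash
python3 -m creep '[[[1,0,0.002,0,0],[1,0,0.002,0,0],[1,0,0.002,0,0],[1,0,0.002,0,0],[1,0,0.002,0,0],[1,0,0.002,0,0],[1,0,0.002,0,0],[1,0,0,0,0]]]'
python3 err.py .5105 .1029 .0011 -.0010 .177
```

```text
time_s: 11.42
tcp_pos: [0.5112, 0.1049, 0.1791]
tcp_rot: [-0.578, 0.4, -0.412, 0.579]
ft_force: [-0.4, 0.4, -2.4]
finger_gap: 0.0474
11.42 tcp [0.5112 0.1049 0.1791] post in tool [ 0.0016  0.0022 -0.0014] move mm x 0.5 z -0.4 gap to ring bottom mm -82.6 F [-0.4   0.36 -2.41] tilt [ 0.0156 -0.0092 -0.9998] yaw 19.91
```

```bash
python3 -m creep '[[[1,0,0.002,0,0],[1,0,0.002,0,0],[1,0,0.002,0,0],[1,0,0.002,0,0],[1,0,0.002,0,0],[1,0,0,0,0],[1,0,0,0,0],[1,0,0,0,0]]]'
python3 err.py .5105 .1029 .0011 -.0010 .177; python3 look.py wrist d7 220 90 420 340 2.4;python3 look.py scene d7s 215 165 335 295 4.5
```

```text
time_s: 12.08
tcp_pos: [0.5114, 0.1049, 0.1728]
tcp_rot: [-0.578, 0.4, -0.413, 0.579]
ft_force: [0.3, -0.2, -0.5]
finger_gap: 0.0473
12.08 tcp [0.5114 0.1049 0.1728] post in tool [ 0.0016 -0.0042 -0.0015] move mm x 0.5 z -0.5 gap to ring bottom mm -89.0 F [ 0.33 -0.21 -0.49] tilt [ 0.016  -0.0091 -0.9998] yaw 19.91
12.0833 [0.5114 0.1049 0.1728] [ 0.33 -0.21 -0.49] 0.0473
12.1333 [0.5114 0.1049 0.1728] [-0.78  0.09 -1.03] 0.0474
```

View pics/d7.png

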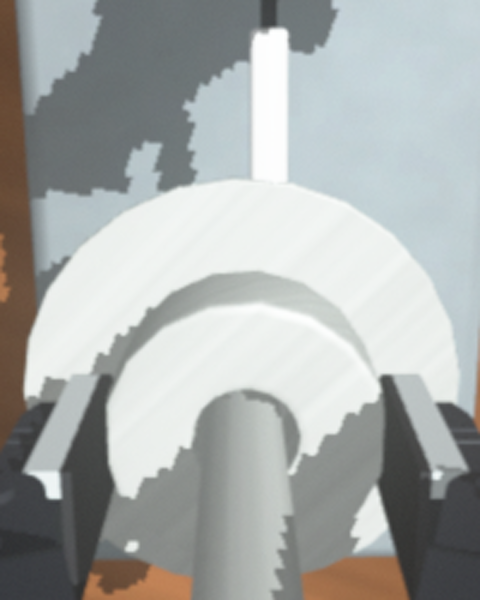

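View pics/d7s.png

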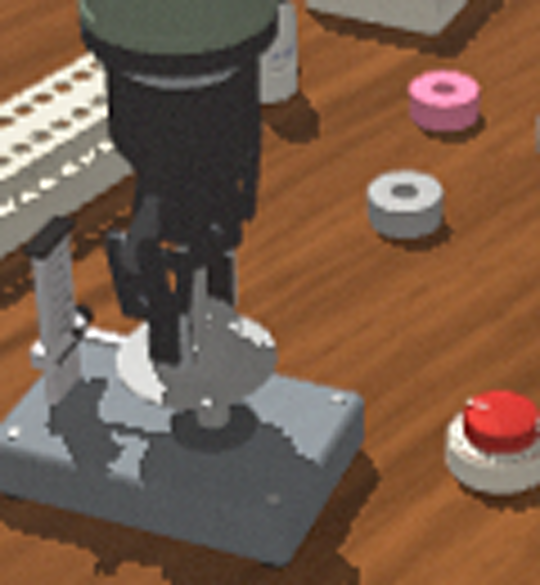

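The ring is on the pan and force has eased to about -0.7 N. I'll check how far the pan has sunk.

Run:
```python
from h import *
for t in ('d5','d6','d7'):
    c=L(t); d=c['d']; z=[]
    for (u,v) in [(280,190),(300,185),(330,180),(345,185),(350,190)]:
        z.append(dep(c,u,v,d[v,u])[2].round(4))
    print(t,z)
```

```text
d5 [np.float64(0.0947), np.float64(0.0977), np.float64(0.0966), np.float64(0.0979), np.float64(0.096)]
d6 [np.float64(0.0959), np.float64(0.0967), np.float64(0.0964), np.float64(0.0969), np.float64(0.0971)]
d7 [np.float64(0.0887), np.float64(0.0883), np.float64(0.0883), np.float64(0.089), np.float64(0.0892)]
```

```bash
python3 -m creep '[[[1,0,0.0015,0,0],[1,0,0.0015,0,0],[1,0,0,0,0],[1,0,0,0,0],[-0.2,0,0,0,0],[-0.3,0,0,0,0],[-0.4,0,0,0,0],[-0.4,0,0,0,0]]]'
python3 err.py .5105 .1029 .0011 -.0010 .177; python3 look.py wrist d8
python3 - <<'E'
from h import *
for t in ('d8',):
    c=L(t); d=c['d']; z=[]
    for (u,v) in [(280,190),(300,185),(330,180),(345,185),(350,190)]:
        z.append(dep(c,u,v,d[v,u])[2].round(4))
    print(t,z)
E
```

```text
time_s: 12.85
tcp_pos: [0.5119, 0.1049, 0.1712]
tcp_rot: [-0.578, 0.399, -0.413, 0.58]
ft_force: [0.5, 0.2, -1.2]
finger_gap: 0.06
12.85 tcp [0.5119 0.1049 0.1712] post in tool [ 0.0015 -0.0058 -0.0019] move mm x 0.4 z -0.9 gap to ring bottom mm -90.6 F [ 0.55  0.18 -1.19] tilt [ 0.0172 -0.0088 -0.9998] yaw 19.9
12.85 [0.5119 0.1049 0.1712] [ 0.55  0.18 -1.19] 0.06
d8 [np.float64(0.0866), np.float64(0.0856), np.float64(0.0855), np.float64(0.0858), np.float64(0.087)]
```

View pics/d8.png

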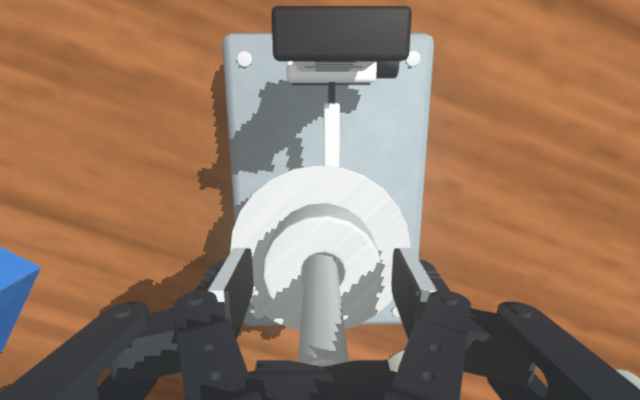

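The ring sits on the pan, which has sunk 10.5 mm to z about 0.086. I'll rise straight up.

```bash
python3 -m creep '[[[-0.6,0,-0.01,0,0],[-0.8,0,-0.02,0,0],[-0.8,0,-0.03,0,0],[-0.8,0.0003,-0.035,0.0004,0],[-0.8,0.0003,-0.04,0.0004,0],[-1,0,-0.03,0,0],[-1,0,-0.02,-0.01,0],[-1,0,-0.01,-0.01,0]]]'
python3 err.py .5105 .1029 .0011 -.0010 .177; python3 look.py wrist e1; python3 look.py scene e1s 215 165 335 295 4.5
```

```text
time_s: 13.57
tcp_pos: [0.4983, 0.1021, 0.2945]
tcp_rot: [-0.579, 0.4, -0.412, 0.58]
ft_force: [-0.3, -0.0, 0.3]
finger_gap: 0.0853
13.57 tcp [0.4983 0.1021 0.2945] post in tool [0.0019 0.1177 0.0105] move mm x 0.8 z 11.5 gap to ring bottom mm 32.9 F [-0.34 -0.04  0.32] tilt [ 0.0145 -0.0086 -0.9999] yaw 19.98
13.5667 [0.4983 0.1021 0.2945] [-0.34 -0.04  0.32] 0.0853
13.6167 [0.4977 0.1018 0.2951] [ 1.79 -0.04  2.33] 0.0858
```

View pics/e1.png

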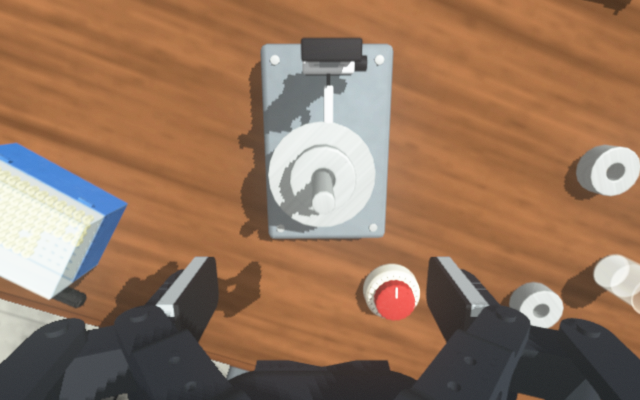

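View pics/e1s.png

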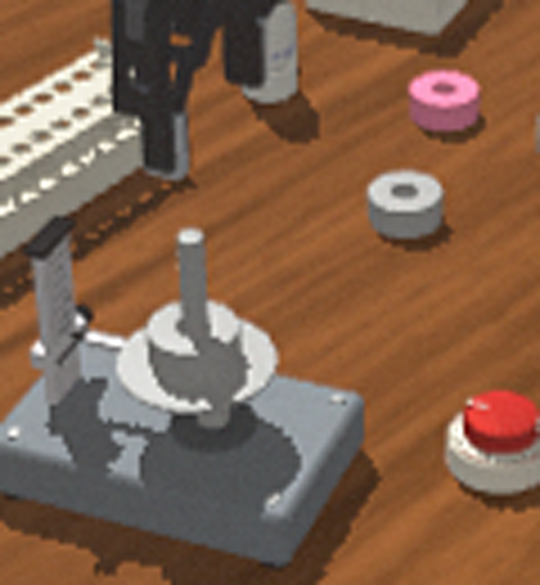

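Ring 4 is on the pan, and the pink and remaining steel rings are where they were. Next I'll look closer at the pointer and mark.

Run:
```python
from h import *
im=cv2.imread('pics/a_scene.png')[205:260,215:260]
p,d=cams.read_camera('scene')
b=p[205:260,215:260]
f=lambda x:cv2.resize(x,None,fx=8,fy=8,interpolation=cv2.INTER_CUBIC)
cv2.imwrite('pics/e2.png',np.hstack([f(im),f(b)]))
w=cv2.imread('pics/e1.png')[30:130,280:390]; cv2.imwrite('pics/e2w.png',cv2.resize(w,None,fx=5,fy=5,interpolation=cv2.INTER_CUBIC))
```

```text
(no output)
```

View pics/e2.png

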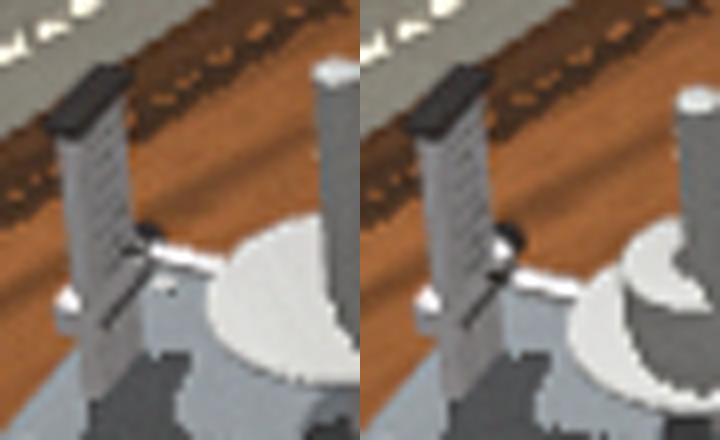

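View pics/e2w.png

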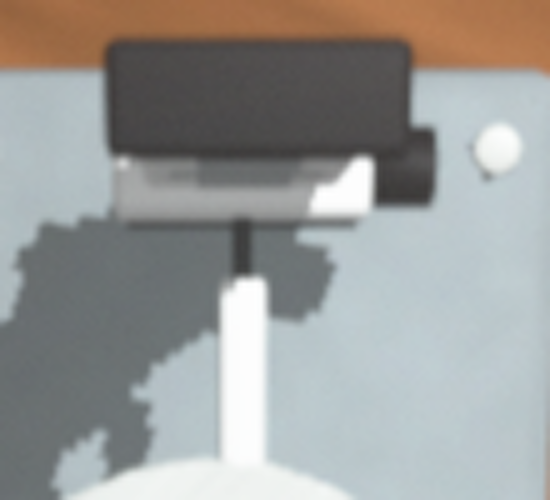

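The line on the clamp runs (465,325)–(512,263) in the enlarged crop. The pointer tip is still above its middle, so another weight is needed. I'll go to ring 3.

```bash
python3 -m creep '[[[-1,0.03,0,-0.018,0],[-1,0.054,0,-0.033,0],[-1,0.054,0,-0.033,0],[-1,0.054,0.01,-0.033,0],[-1,0.054,0.03,-0.033,0],[-1,0.054,0.03,-0.033,0],[-1,0.054,0.03,-0.033,0],[-1,0.04,0.03,-0.025,0]]]'
python3 go.py 0.4385 -0.183 0.12 4
```

```text
time_s: 14.38
tcp_pos: [0.4443, -0.1695, 0.2116]
tcp_rot: [-0.581, 0.397, -0.407, 0.582]
ft_force: [1.0, -0.7, 0.4]
finger_gap: 0.0854
now [ 0.4443 -0.1695  0.2116] tool mm [  9.7  91.6 -11. ] frac/row [ 0.00404  0.03816 -0.00459] dist 0.0927 yaw tilt [ 0.354 -0.935  0.01 ] [ 0.012 -0.006 -1.   ]
```

```bash
python3 -m creep '[[[-1,0.002,0.03,-0.003,0],[-1,0.002,0.035,-0.003,0],[-1,0.002,0.035,-0.003,0],[-1,0.002,0.03,-0.002,0],[-1,0,0.01,0,0],[-1,0,0,0,0],[-1,0,0,0,0],[-1,0,0,0,0]]]'
python3 look.py wrist f1;python3 go.py 0.4385 -0.183 0.084 4
```

```text
time_s: 15.05
tcp_pos: [0.434, -0.1836, 0.1152]
tcp_rot: [0.581, -0.405, 0.405, -0.578]
ft_force: [0.3, -0.1, 0.0]
finger_gap: 0.0854
15.05 [ 0.434  -0.1836  0.1152] [ 0.26 -0.06  0.02] 0.0854
now [ 0.4342 -0.1836  0.1155] tool mm [ 0.8 31.5  4.4] frac/row [0.00033 0.01311 0.00182] dist 0.0318 yaw tilt [ 0.345 -0.939  0.003] [-0.002 -0.004 -1.   ]
```

View pics/f1.png

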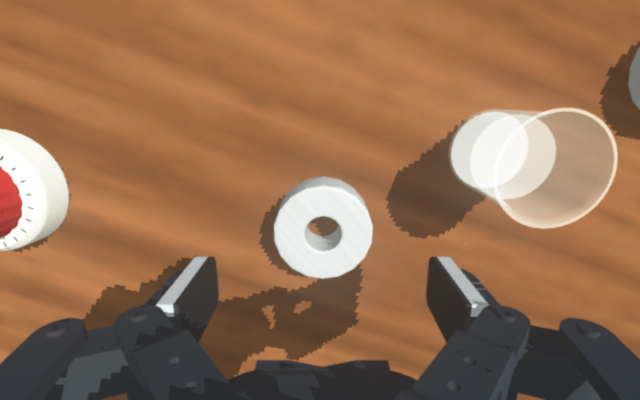

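Ring 3's hole is at about (323,233). The beaker at (540,165) is well clear of both fingers.

Run:
```python
from h import *
c=L('f1'); Rt=Ro.from_quat(c['q']).as_matrix()
for u,v in [(323.3,233.3),(323.5,231)]:
    X=atz(c,u,v,.022); print(X.round(4),(Rt.T@(X-c['tcp'])).round(4), tuple((atz(L('d1'),548.5,242,.022)).round(4)))
print(dep(c,300,225,c['d'][225,300]).round(4))
```

```text
[ 0.4386 -0.1837  0.022 ] [0.0014 0.0932 0.0045] (np.float64(0.4378), np.float64(-0.1774), np.float64(0.022))
[ 0.4397 -0.1834  0.022 ] [0.0015 0.0932 0.0058] (np.float64(0.4378), np.float64(-0.1774), np.float64(0.022))
[ 0.4386 -0.1715  0.0216]
```

```bash
python3 -m creep '[[[-1,0.0006,0.0135,0.0019,0],[-1,0.0006,0.0135,0.0019,0],[-1,0.0006,0.0135,0.0019,0],[-1,0.0006,0.0135,0.0019,0],[-1,0,0,0,0],[-0.2,0,0,0,0],[-0.2,0,0,0,0],[-0.2,0,0,0,0]]]'
python3 look.py wrist f2
```

```text
time_s: 15.77
tcp_pos: [0.4409, -0.1833, 0.0814]
tcp_rot: [0.581, -0.403, 0.406, -0.579]
ft_force: [0.3, 0.6, 0.1]
finger_gap: 0.0518
15.7667 [ 0.4409 -0.1833  0.0814] [0.28 0.64 0.08] 0.0518
```

View pics/f2.png

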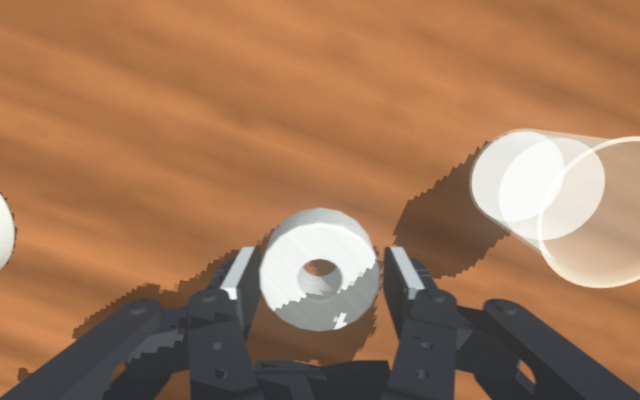

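```bash
python3 -m creep '[[[1,0,0,0.0,0],[1,0,0,0,0],[1,0,0,0,0],[1,0,0,0,0],[1,0,-0.01,0,0],[1,0,-0.03,0,0],[1,0,-0.05,0,0],[1,0,-0.06,0,0]]]' 50
python3 go.py 0.429 0.079 0.285 8
```

```text
time_s: 16.48
tcp_pos: [0.4379, -0.1818, 0.1709]
tcp_rot: [0.582, -0.406, 0.402, -0.578]
ft_force: [1.3, -0.7, -2.5]
finger_gap: 0.0481
now [ 0.4379 -0.1818  0.1709] tool mm [-247.8 -114.5   81.1] frac/row [-0.05163 -0.02386  0.01689] dist 0.2848 yaw tilt [ 0.346 -0.938 -0.001] [-0.008 -0.002 -1.   ]
```

```bash
python3 -m creep '[[[1,-0.04,-0.05,0.018,0],[1,-0.055,-0.04,0.026,0],[1,-0.055,-0.03,0.026,0],[1,-0.055,-0.03,0.026,0],[1,-0.055,-0.01,0.026,0],[1,-0.055,0,0.026,0],[1,-0.05,0,0.024,0],[1,-0.03,0,0.015,0]]]' 50
python3 go.py 0.466 0.087 0.275 1
```

```text
time_s: 17.15
tcp_pos: [0.4622, 0.0843, 0.2814]
tcp_rot: [0.578, -0.405, 0.41, -0.578]
ft_force: [0.0, 0.1, -4.0]
finger_gap: 0.048
now [0.4622 0.0843 0.2814] tool mm [-1.3  6.4  4.4] frac/row [-0.00215  0.01068  0.00737] dist 0.0079 yaw tilt [ 0.335 -0.942  0.006] [ 0.006 -0.004 -1.   ]
```

```bash
python3 -m creep '[[[1,0,0,0,0],[1,0,0,0,0],[1,0,0,0,0],[1,0,0,0,0],[1,0,0,0,0],[1,0,0,0,0],[1,0,0,0,0],[1,0,0,0,0]]]' 50
python3 look.py wrist g1;  python3 - <<'E'
from h import *
im=cv2.imread('pics/g1.png'); cv2.imwrite('pics/g1c.png',cv2.resize(im[90:340,220:420],None,fx=2.4,fy=2.4,interpolation=cv2.INTER_CUBIC))
E
```

```text
time_s: 17.82
tcp_pos: [0.4613, 0.0859, 0.2828]
tcp_rot: [-0.578, 0.405, -0.41, 0.578]
ft_force: [-0.0, -0.6, -2.3]
finger_gap: 0.0477
17.8167 [0.4613 0.0859 0.2828] [-0.02 -0.56 -2.25] 0.0477
```

View pics/g1c.png

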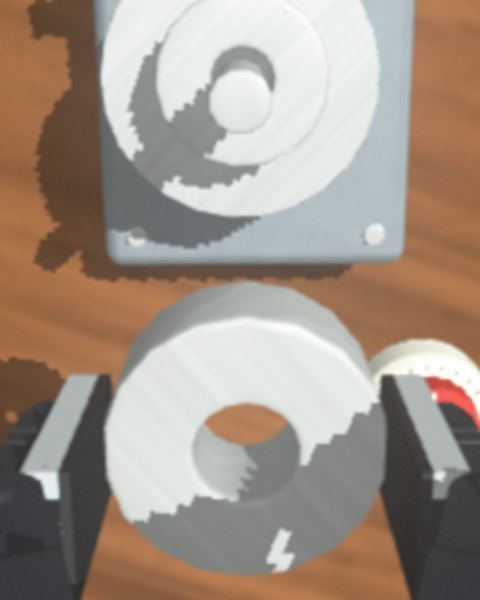

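Post top at about (320.2,132.1); the held ring's hole at about (322.7,279.2).

```bash
python3 - <<'E'
from h import *
c=L('g1'); Rt=Ro.from_quat(c['q']).as_matrix(); d=c['d']
tl=lambda X: (Rt.T@(X-c['tcp'])).round(4)
P=atz(c,320.2,132.1,.1665); print('post',P.round(4),tl(P),'depth',dep(c,320,132,d[132,320]).round(4))
o,dd=ray(c,322.7,279.2); ot=Rt.T@(o-c['tcp']); dt=Rt.T@dd
for y in (.0594,.0615): print('hole',ot+dt*(y-ot[1])/dt[1])
for u,v in [(280,270),(322,235),(365,270),(322,320)]: print(tl(dep(c,u,v,d[v,u])))
E
python3 err.py .5106 .1026 .0011 -.0033 .1665
```

```text
post [0.5106 0.103  0.1665] [-0.0002  0.1165  0.0517] depth [0.5106 0.1031 0.1663]
hole [ 0.00110011  0.0594     -0.00221286]
hole [ 0.00110553  0.0615     -0.00335426]
[-0.0164  0.062   0.0006]
[0.0008 0.0605 0.0165]
[0.0184 0.0616 0.0008]
[ 0.0008  0.0609 -0.0223]
17.87 tcp [0.4613 0.0858 0.2827] post in tool [1.000e-04 1.165e-01 5.160e-02] move mm x -1.0 z 54.9 gap to ring bottom mm 31.7 F [-0.38 -0.46 -2.78] tilt [ 0.0059 -0.0042 -1.    ] yaw 19.69
```

```bash
python3 -m creep '[[[1,-0.0005,0.006,0.0205,0],[1,-0.0005,0.007,0.0205,0],[1,-0.0005,0.007,0.0205,0],[1,-0.0005,0.007,0.0205,0],[1,0,0,0,0],[1,0,0,0,0],[1,0,0,0,0],[1,0,0,0,0]]]' 50
python3 err.py .5106 .1030 .0011 -.0030 .1665
```

```text
time_s: 18.53
tcp_pos: [0.5124, 0.1049, 0.264]
tcp_rot: [0.578, -0.405, 0.41, -0.578]
ft_force: [0.8, -0.4, -2.5]
finger_gap: 0.0481
18.53 tcp [0.5124 0.1049 0.264 ] post in tool [ 0.0006  0.0975 -0.0027] move mm x -0.5 z 0.3 gap to ring bottom mm 12.7 F [ 0.84 -0.43 -2.5 ] tilt [ 0.0052 -0.0043 -1.    ] yaw 19.64
```

Nearly dead on. I'll lower with a -0.5 mm correction in x.

```bash
python3 -m creep '[[[1,-0.0009,0.003,0.0004,0],[1,0,0.004,0,0],[1,0,0.004,0,0],[1,0,0.003,0,0],[1,0,0.002,0,0],[1,0,0.0017,0,0],[1,0,0.0017,0,0],[1,0,0,0,0]]]' 50
python3 err.py .5106 .1030 .0011 -.0030 .1665;  python3 look.py wrist g2 220 90 420 340 2.4
```

```text
time_s: 19.2
tcp_pos: [0.5119, 0.105, 0.2517]
tcp_rot: [0.578, -0.405, 0.41, -0.578]
ft_force: [0.0, -0.1, -4.1]
finger_gap: 0.0475
19.2 tcp [0.5119 0.105  0.2517] post in tool [ 0.0009  0.0852 -0.0022] move mm x -0.2 z 0.8 gap to ring bottom mm 0.4 F [ 0.03 -0.08 -4.05] tilt [ 0.0059 -0.0046 -1.    ] yaw 19.61
19.2 [0.5119 0.105  0.2517] [ 0.03 -0.08 -4.05] 0.0475
```

View pics/g2.png

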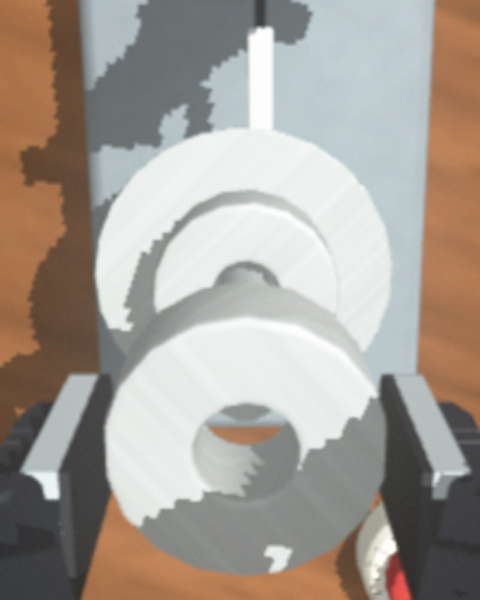

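```bash
python3 -m creep '[[[1,-0.0003,0,0.0012,0],[1,0,0.0017,0,0],[1,0,0.0017,0,0],[1,0,0.0017,0,0],[1,0,0.0017,0,0],[1,0,0.0017,0,0],[1,0,0.0017,0,0],[1,0,0.0017,0,0]]]' 50
python3 err.py .5106 .1030 .0011 -.0030 .1665
python3 -m creep '[[[1,0,0.0017,0,0],[1,0,0.0017,0,0],[1,0,0.0017,0,0],[1,0,0.0017,0,0],[1,0,0.0017,0,0],[1,0,0.0017,0,0],[1,0,0,0,0],[1,0,0,0,0]]]' 50
python3 err.py .5106 .1030 .0011 -.0030 .1665;  python3 look.py wrist g3 220 90 420 340 2.4
```

```text
time_s: 19.92
tcp_pos: [0.5128, 0.1054, 0.2443]
tcp_rot: [-0.578, 0.405, -0.41, 0.578]
ft_force: [0.3, 0.6, -2.8]
finger_gap: 0.0477
19.92 tcp [0.5128 0.1054 0.2443] post in tool [ 0.0011  0.0778 -0.0033] move mm x -0.0 z -0.3 gap to ring bottom mm -7.0 F [ 0.25  0.59 -2.79] tilt [ 0.0065 -0.0044 -1.    ] yaw 19.61
time_s: 20.58
tcp_pos: [0.5128, 0.1054, 0.2371]
tcp_rot: [0.578, -0.405, 0.41, -0.578]
ft_force: [0.8, 0.1, -3.4]
finger_gap: 0.0477
20.58 tcp [0.5128 0.1054 0.2371] post in tool [ 0.0011  0.0706 -0.0032] move mm x 0.0 z -0.2 gap to ring bottom mm -14.2 F [ 0.77  0.07 -3.39] tilt [ 0.0061 -0.0045 -1.    ] yaw 19.61
20.5833 [0.5128 0.1054 0.2371] [ 0.77  0.07 -3.39] 0.0477
```

View pics/g3.png

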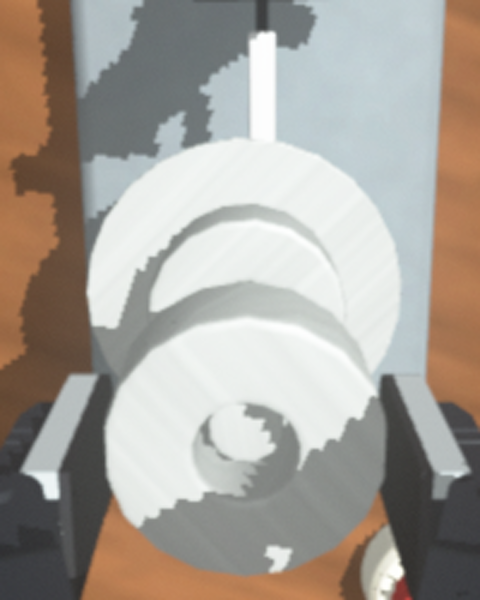

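The post is in the hole and force is unchanged, so I'll descend to just above the first ring.

```bash
python3 -m creep '[[[1,0,0.005,0,0],[1,0,0.01,0,0],[1,0,0.012,0,0],[1,0,0.012,0,0],[1,0,0.012,0,0],[1,0,0.007,0,0],[1,0,0.003,0,0],[1,0,0,0,0]]]' 50
python3 err.py .5106 .1030 .0011 -.0030 .1665
```

```text
time_s: 21.3
tcp_pos: [0.5126, 0.1052, 0.1958]
tcp_rot: [0.578, -0.405, 0.41, -0.578]
ft_force: [0.4, -0.1, -2.6]
finger_gap: 0.0479
21.3 tcp [0.5126 0.1052 0.1958] post in tool [ 0.0012  0.0292 -0.0027] move mm x 0.1 z 0.3 gap to ring bottom mm -55.6 F [ 0.42 -0.07 -2.58] tilt [ 0.0049 -0.0047 -1.    ] yaw 19.62
```

```bash
python3 -m creep '[[[1,0,0.002,0,0],[1,0,0.002,0,0],[1,0,0.002,0,0],[1,0,0.002,0,0],[1,0,0.002,0,0],[1,0,0.002,0,0],[1,0,0.002,0,0],[1,0,0,0,0]]]' 50
python3 err.py .5106 .1030 .0011 -.0030 .1665
cat > pan.py <<'E'
import sys
from h import *
c=L(sys.argv[1]); d=c['d']; z=[]
for u in range(290,360,10):
    for v in (170,180,188): z.append(dep(c,u,v,d[v,u])[2])
print(np.round(z,4), np.median(z))
E
python3 look.py wrist g4 220 90 420 340 2.4; python3 pan.py g4
```

```text
time_s: 21.97
tcp_pos: [0.5131, 0.1053, 0.1873]
tcp_rot: [-0.578, 0.405, -0.41, 0.578]
ft_force: [0.2, 0.2, -1.4]
finger_gap: 0.0479
21.97 tcp [0.5131 0.1053 0.1873] post in tool [ 0.0012  0.0208 -0.0033] move mm x 0.1 z -0.3 gap to ring bottom mm -64.0 F [ 0.16  0.16 -1.41] tilt [ 0.0064 -0.0043 -1.    ] yaw 19.62
21.9667 [0.5131 0.1053 0.1873] [ 0.16  0.16 -1.41] 0.0479
[0.0826 0.0824 0.0834 0.0815 0.0827 0.0833 0.0829 0.0818 0.0819 0.0815
 0.0836 0.0823 0.083  0.082  0.0832 0.0836 0.0836 0.0815 0.0833 0.0826
 0.0826] 0.08260440951277137
```

View pics/g4.png

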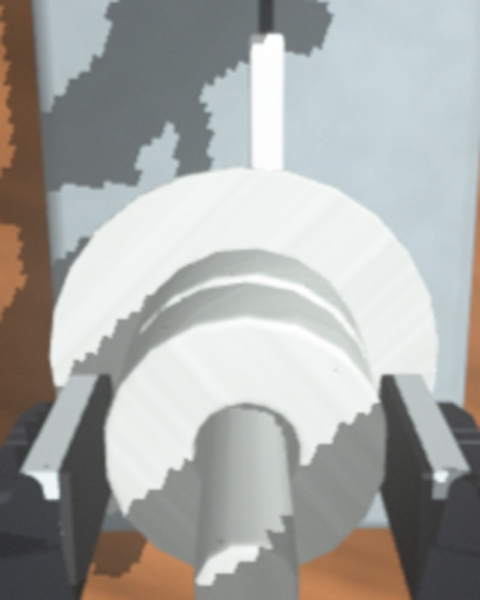

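The rings are stacked and the pan is at 0.0826, against about 0.076 expected under full weight. I'll lower another 6 mm and release.

```bash
python3 -m creep '[[[1,0,0.0023,0,0],[1,0,0.0023,0,0],[1,0,0.0023,0,0],[1,0,0.0023,0,0],[1,0,0,0,0],[1,0,0,0,0],[1,0,0,0,0],[1,0,0,0,0]]]' 50
python3 err.py .5106 .1030 .0011 -.0030 .1665; python3 look.py wrist g5;  python3 pan.py g5
```

```text
time_s: 22.68
tcp_pos: [0.5133, 0.1054, 0.1817]
tcp_rot: [-0.578, 0.405, -0.41, 0.578]
ft_force: [-0.7, -0.8, -0.2]
finger_gap: 0.048
22.68 tcp [0.5133 0.1054 0.1817] post in tool [ 0.0012  0.0152 -0.0034] move mm x 0.1 z -0.4 gap to ring bottom mm -69.6 F [-0.74 -0.83 -0.19] tilt [ 0.0068 -0.0042 -1.    ] yaw 19.62
22.6833 [0.5133 0.1054 0.1817] [-0.74 -0.83 -0.19] 0.048
[0.0763 0.0773 0.0772 0.0766 0.0774 0.0777 0.0768 0.0771 0.0765 0.0771
 0.0767 0.0776 0.0768 0.0767 0.0776 0.0768 0.0765 0.0764 0.0773 0.0762
 0.077 ] 0.07682270101821564
```

Fully borne, so I'll release and rise.

```bash
python3 -m creep '[[[0,0,0,0,0],[-0.3,0,0,0,0],[-0.4,0,0,0,0],[-0.5,0,0,0,0],[-0.5,0,-0.005,0,0],[-0.7,0,-0.015,0,0],[-0.8,0,-0.03,0,0],[-0.8,0,-0.04,0,0]]]' 50
python3 look.py wrist h0 
python3 -m creep '[[[-0.8,0,-0.035,0,0],[-0.8,0,-0.03,0,0],[-1,0,-0.02,-0.02,0],[-1,0,0,-0.03,0],[-1,0,0,-0.03,0],[-1,0,0,-0.02,0],[-1,0,0,0,0],[-1,0,0,0,0]]]' 50
python3 look.py wrist h1; python3 look.py scene h1s
python3 - <<'E'
from h import *
im=cv2.imread('pics/a_scene.png')[205:260,215:260];b=cv2.imread('pics/h1s.png')[205:260,215:260]
f=lambda x:cv2.resize(x,None,fx=8,fy=8,interpolation=cv2.INTER_CUBIC)
cv2.imwrite('pics/h2.png',np.hstack([f(im),f(b)]))
E
```

```text
time_s: 23.4
tcp_pos: [0.5117, 0.1053, 0.2353]
tcp_rot: [0.579, -0.406, 0.409, -0.577]
ft_force: [-1.5, -0.2, 0.8]
finger_gap: 0.0773
23.4 [0.5117 0.1053 0.2353] [-1.54 -0.24  0.78] 0.0773
time_s: 24.12
tcp_pos: [0.4554, 0.0859, 0.3015]
tcp_rot: [-0.575, 0.402, -0.413, 0.581]
ft_force: [-0.3, -0.2, -0.5]
finger_gap: 0.0855
24.1167 [0.4554 0.0859 0.3015] [-0.29 -0.15 -0.54] 0.0855
24.1667 [0.4556 0.086  0.3014] [0.22 0.27 0.22] 0.0853
```

View pics/h1.png

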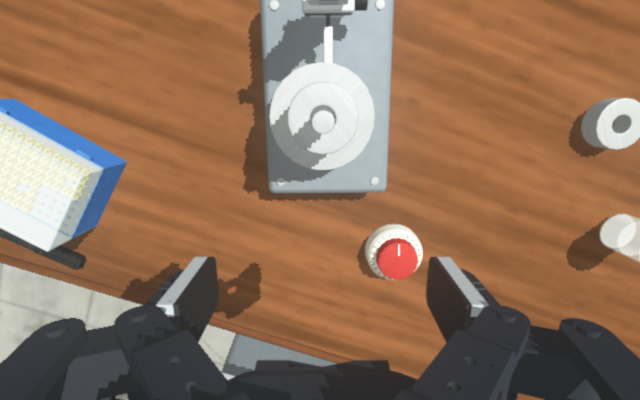

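View pics/h2.png

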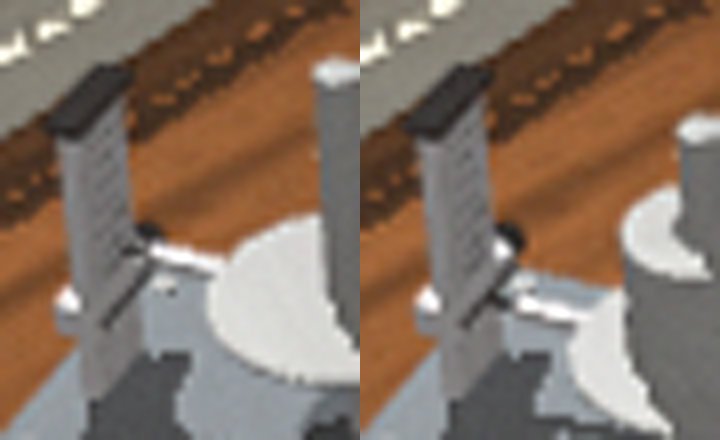

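The rings are stacked and the pointer now looks about level with the line. This decides whether a third is needed, so I'll get a sharper comparison with a closer wrist view plus scene triangulation.

```bash
python3 go.py 0.495 0.100 0.235 4
python3 - <<'E'
from h import *
f=lambda x:cv2.resize(x,None,fx=14,fy=14,interpolation=cv2.INTER_LANCZOS4)
o=[f(cv2.imread(n)[225:252,222:250]) for n in ('pics/a_scene.png','pics/h1s.png')]
cv2.imwrite('pics/h3.png',np.hstack(o))
E
```

```text
now [0.4558 0.0861 0.3011] tool mm [-0.4 66.7 40.6] frac/row [-0.00015  0.02781  0.0169 ] dist 0.0781 yaw tilt [ 0.336 -0.942  0.007] [ 0.017 -0.001 -1.   ]
```

View pics/h3.png

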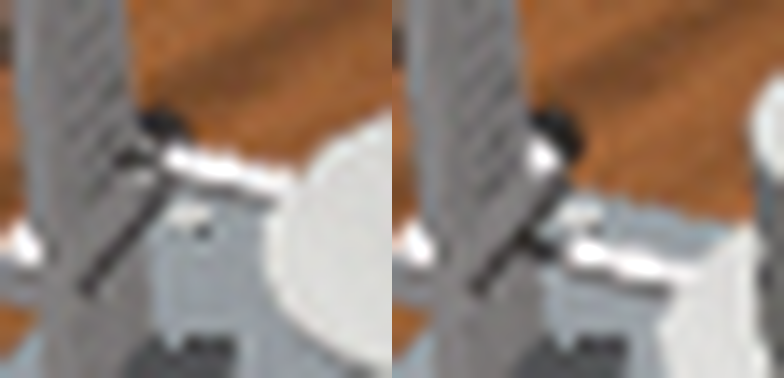

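```bash
python3 -m creep '[[[-1,0,0.012,0.022,0],[-1,0,0.03,0.022,0],[-1,0,0.03,0.022,0],[-1,0,0.03,0.02,0],[-1,0,0.02,0,0],[-1,0,0,0,0],[-1,0,0,0,0],[-1,0,0,0,0]]]' 50
python3 look.py wrist i1
python3 -m creep '[[[-1,0,0,0.016,0],[-1,0,0,0.016,0],[-1,0,0,0.016,0],[-1,0,0,0.016,0],[-1,0,0,0,0],[-1,0,0,0,0],[-1,0,0,0,0],[-1,0,0,0,0]]]' 50
python3 look.py wrist i2
python3 - <<'E'
from h import *
a=cv2.imread('pics/i1.png');b=cv2.imread('pics/i2.png')
cv2.imwrite('pics/i12.png',np.vstack([a[:280,240:420],b[:280,240:420]]).copy())
cv2.imwrite('pics/i12.png',np.hstack([cv2.resize(x[:200,250:400],None,fx=2.6,fy=2.6,interpolation=cv2.INTER_CUBIC) for x in (a,b)]))
E
```

```text
time_s: 24.88
tcp_pos: [0.5127, 0.1066, 0.2257]
tcp_rot: [-0.574, 0.402, -0.413, 0.582]
ft_force: [-0.7, 1.0, 0.6]
finger_gap: 0.0851
24.8833 [0.5127 0.1066 0.2257] [-0.71  1.04  0.59] 0.0851
time_s: 25.6
tcp_pos: [0.5544, 0.1211, 0.2317]
tcp_rot: [-0.572, 0.4, -0.415, 0.584]
ft_force: [0.1, -0.2, -1.1]
finger_gap: 0.0856
25.6 [0.5544 0.1211 0.2317] [ 0.06 -0.24 -1.1 ] 0.0856
```

View pics/i12.png

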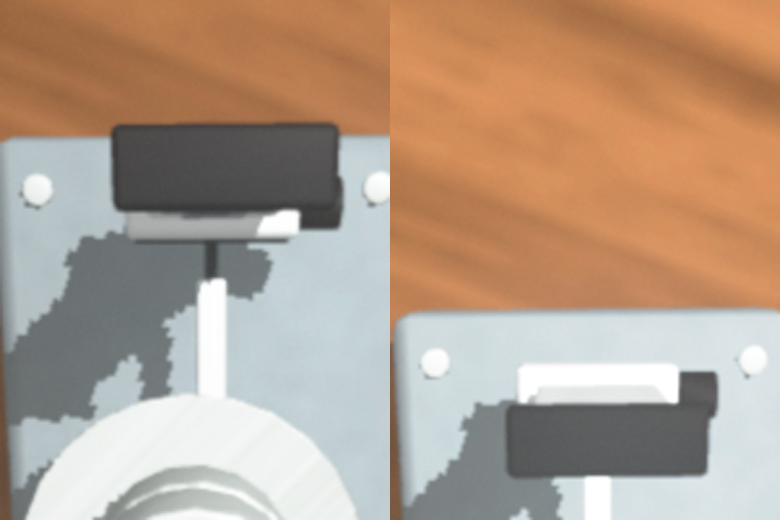

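```bash
python3 pan.py i1
python3 - <<'E'
from h import *
c=L('i1'); s=cams.calibration('scene')
for z in (.0895,.085,.08,.075,.07,.065,.06):
    X=atz(c,331.3,92.3,z); p=proj(s,X); print(z,X.round(4),p.round(2),'crop14',((p-[222,225])*14).round(0))
d=c['d']
zz=[dep(c,u,v,d[v,u])[2] for u in range(290,370,8) for v in (158,162,166)]
print(np.median(zz))
print('pointer',[dep(c,331,v,d[v,331])[2].round(4) for v in range(112,148,6)])
print(monitor.sense()['q'].round(3))
E
python3 - <<'E'
from h import *
a=cv2.imread('pics/i1.png'); cv2.imwrite('pics/i1c.png',cv2.resize(a[70:150,285:385],None,fx=7,fy=7,interpolation=cv2.INTER_CUBIC))
a=cv2.imread('pics/h1.png'); cv2.imwrite('pics/h1c.png',cv2.resize(a[0:80,280:380],None,fx=7,fy=7,interpolation=cv2.INTER_CUBIC))
E
```

```text
[0.077  0.0763 0.0773 0.0763 0.0776 0.0849 0.0766 0.0766 0.0967 0.0757
 0.0816 0.1019 0.0767 0.0804 0.1012 0.0766 0.0758 0.0977 0.076  0.0764
 0.0773] 0.07696426635649689
0.0895 [0.585  0.1253 0.0895] [231.08 234.58] crop14 [127. 134.]
0.085 [0.5852 0.1252 0.085 ] [231.18 236.01] crop14 [128. 154.]
0.08 [0.5854 0.1251 0.08  ] [231.28 237.6 ] crop14 [130. 176.]
0.075 [0.5856 0.1251 0.075 ] [231.39 239.18] crop14 [132. 199.]
0.07 [0.5859 0.125  0.07  ] [231.5  240.75] crop14 [133. 221.]
0.065 [0.5861 0.1249 0.065 ] [231.61 242.32] crop14 [135. 242.]
0.06 [0.5863 0.1248 0.06  ] [231.72 243.87] crop14 [136. 264.]
0.07628307118555996
pointer [np.float64(0.0726), np.float64(0.0726), np.float64(0.0718), np.float64(0.072), np.float64(0.0716), np.float64(0.0715)]
[-0.123  0.52  -0.274  1.83   0.201  0.792 -1.729]
```

View pics/i1c.png

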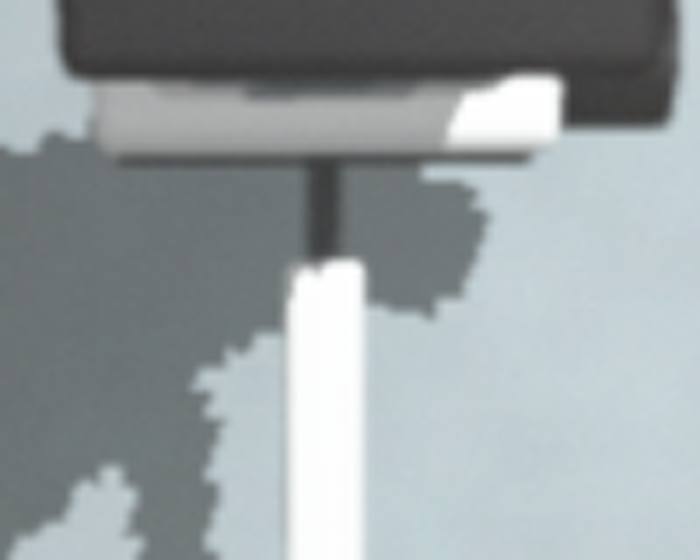

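View pics/h1c.png

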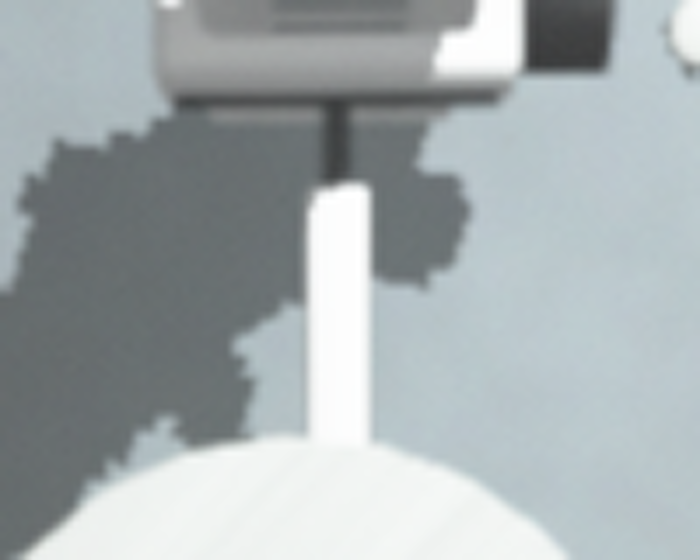

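The scene measurement, with its bias anchored on the unloaded pointer, puts the mark at z about 0.0715. The pointer is at 0.0694, so about 2 mm past, which is close to the accuracy I have. I'll turn the wrist for an oblique close view of the mark face to confirm, starting with a small turn to learn the sign.

```bash
python3 -m creep '[[[-1,0,-0.02,-0.02,0],[-1,0,-0.02,-0.02,0],[-1,0,-0.01,-0.02,0],[-1,0,0,-0.02,0.01],[-1,0,0,0,0.01],[-1,0,0,0,0.01],[-1,0,0,0,0],[-1,0,0,0,0]]]' 50
python3 err.py .5106 .1030 0 0 .157; python3 -c "
from plant import monitor; print(monitor.sense()['q'].round(3))"
```

```text
time_s: 26.32
tcp_pos: [0.5041, 0.103, 0.2624]
tcp_rot: [-0.551, 0.428, -0.442, 0.563]
ft_force: [0.6, -0.0, -0.4]
finger_gap: 0.0855
26.32 tcp [0.5041 0.103  0.2624] post in tool [0.001  0.1056 0.0035] move mm x 1.0 z 3.5 gap to ring bottom mm 20.8 F [ 0.64 -0.03 -0.38] tilt [ 0.0266  0.001  -0.9996] yaw 14.04
[-0.11   0.401 -0.271  1.938  0.159  0.797 -1.795]
```

```bash
for i in 1; do python3 -m creep '[[[-1,0,0,0,-0.02],[-1,0,0,0,-0.039],[-1,0,0,0,-0.039],[-1,0,0,0,-0.039],[-1,0,0,0,-0.039],[-1,0,0,0,-0.039],[-1,0,0,0,-0.039],[-1,0,0,0,-0.039]]]' 50; done
python3 err.py .5106 .1030 0 0 .157; python3 -c "
from plant import monitor; print(monitor.sense()['q'].round(3))"
```

```text
time_s: 26.98
tcp_pos: [0.504, 0.1034, 0.2624]
tcp_rot: [-0.692, 0.125, -0.144, 0.696]
ft_force: [0.2, -0.6, 0.2]
finger_gap: 0.0852
26.98 tcp [0.504  0.1034 0.2624] post in tool [0.0037 0.1055 0.001 ] move mm x 3.7 z 1.0 gap to ring bottom mm 20.7 F [ 0.21 -0.63  0.23] tilt [ 2.670e-02  6.000e-04 -9.996e-01] yaw 68.05
[ 0.059  0.426 -0.494  1.929  0.283  0.827 -0.97 ]
```

```bash
python3 -m creep '[[[-1,0,0,0,-0.039],[-1,0,0,0,-0.039],[-1,0,0,0,-0.039],[-1,0,0,0,-0.039],[-1,0,0,0,-0.039],[-1,0,0,0,-0.039],[-1,0,0,0,-0.039],[-1,0,0,0,-0.039]]]' 50
python3 -c "
from plant import monitor; print(monitor.sense()['q'].round(3))"
python3 -m creep '[[[-1,0,0,0,-0.039],[-1,0,0,0,-0.039],[-1,0,0,0,-0.039],[-1,0,0,0,-0.039],[-1,0,0,0,-0.03],[-1,0,0,0,0],[-1,0,0,0,0],[-1,0,0,0,0]]]' 50
python3 err.py .5106 .1030 0 0 .157;python3 -c "
from plant import monitor; print(monitor.sense()['q'].round(3))"; python3 look.py wrist j1
```

```text
time_s: 27.65
tcp_pos: [0.5041, 0.1032, 0.2621]
tcp_rot: [0.676, 0.224, -0.206, -0.671]
ft_force: [-0.1, -0.1, -0.1]
finger_gap: 0.0855
[ 0.233  0.475 -0.733  1.921  0.424  0.876 -0.099]
time_s: 28.32
tcp_pos: [0.5044, 0.1024, 0.2616]
tcp_rot: [0.584, 0.413, -0.397, -0.575]
ft_force: [-0.3, -0.3, 0.5]
finger_gap: 0.0852
28.32 tcp [0.5044 0.1024 0.2616] post in tool [ 0.0016  0.1047 -0.0031] move mm x 1.6 z -3.1 gap to ring bottom mm 19.9 F [-0.29 -0.28  0.51] tilt [ 0.0258  0.0017 -0.9997] yaw 159.86
[ 0.334  0.52  -0.879  1.916  0.516  0.918  0.423]
28.3167 [0.5044 0.1024 0.2616] [-0.29 -0.28  0.51] 0.0852
```

View pics/j1.png

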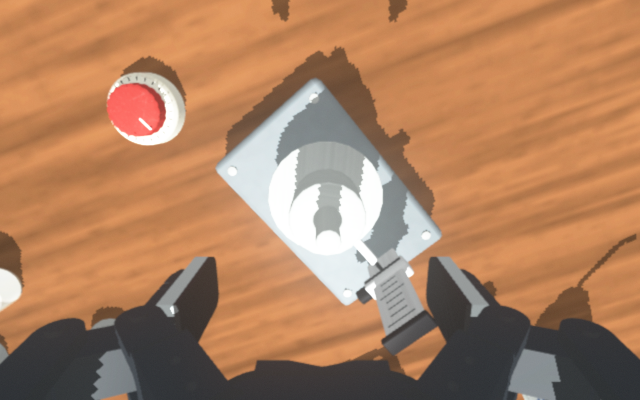

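Run:
```python
from h import *
a=cv2.imread('pics/j1.png'); cv2.imwrite('pics/j1c.png',cv2.resize(a[225:315,340:440],None,fx=6.5,fy=6.5,interpolation=cv2.INTER_CUBIC))
```

```text
(no output)
```

View pics/j1c.png

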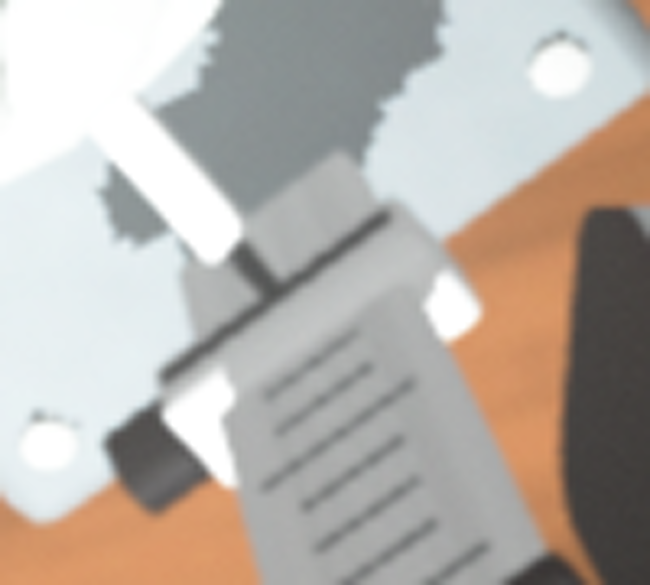

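The mark line runs (165,377)–(388,212) in the crop. The pointer's black tip comes up to it from the pan side. I'll triangulate both.

Run:
```python
from h import *
j,i,h=L('j1'),L('i1'),L('h1'); s=cams.calibration('scene')
m={'j':(j,382.5,270.2),'i':(i,331.3,92.2),'h':(h,328.9,14.3)}
b={'j':(j,376.9,262.4),'i':(i,331.3,107.4),'h':(h,328.3,26.1)}
for k in ('ji','jh','jih'):
    print(k,'mark',tri([m[x] for x in k]).round(4),'bar end',tri([b[x] for x in k]).round(4))
print('scene+j mark',tri([(s,231.1,241.9-1.5),m['j']]).round(4),'bar',tri([(s,234.2,242.5-1.5),b['j']]).round(4))
M=tri([m[x] for x in 'jih'])
for n,c in (('j',j),('i',i),('h',h)): print(n,proj(c,M)-np.array(m[n][1:]))
d=j['d']
print('pts', [dep(j,u,v,d[v,u]).round(4).tolist() for u,v in [(383,270),(382,271),(366,252),(370,256),(372,258),(380,266),(379,264)]])
```

```text
ji mark [0.5858 0.1255 0.0711] bar end [0.5774 0.1229 0.0714]
jh mark [0.5857 0.1251 0.071 ] bar end [0.5779 0.1228 0.07  ]
jih mark [0.5858 0.1251 0.0708] bar end [0.5775 0.1225 0.0711]
scene+j mark [0.5857 0.1261 0.0717] bar [0.5766 0.1239 0.0731]
j [-1.14526601  0.16420903]
i [-0.13564478  0.02789732]
h [-0.95179341 -0.67875464]
pts [[0.5855, 0.1264, 0.0717], [0.5855, 0.1254, 0.0726], [0.5656, 0.1184, 0.0711], [0.5701, 0.1203, 0.0711], [0.5724, 0.1213, 0.071], [0.5824, 0.1252, 0.0695], [0.5912, 0.125, 0.0499]]
```

Mark z is about 0.071 and the pointer about 0.069, so roughly 2 mm past. One straighter, closer view will settle it.

```bash
python3 -m creep '[[[-1,0,0,0,-0.039],[-1,0,0,0,-0.039],[-1,0,0,0,-0.039],[-1,0,0,0,-0.039],[-1,0,0,0,-0.039],[-1,0,0,0,-0.02],[-1,0,0,0,0],[-1,0,0,0,0]]]' 50
python3 -c "
from plant import monitor; print(monitor.sense()['q'].round(3))"; python3 go.py 0.528 0.109 0.224 4
```

```text
time_s: 29.03
tcp_pos: [0.5044, 0.1031, 0.2621]
tcp_rot: [0.418, 0.582, -0.571, -0.402]
ft_force: [-0.4, -0.3, 0.2]
finger_gap: 0.0853
[ 0.432  0.583 -1.042  1.912  0.626  0.982  1.009]
now [0.5044 0.1031 0.2621] tool mm [ -1.8  38.7 -23.3] frac/row [-0.00075  0.01613 -0.0097 ] dist 0.0452 yaw tilt [-0.328  0.945 -0.009] [ 0.027 -0.    -1.   ]
```

```bash
python3 -m creep '[[[-1,0,0.015,-0.009,0],[-1,0,0.015,-0.009,0],[-1,0,0.015,-0.009,0],[-1,0,0.013,-0.009,0],[-1,0,0,0,0],[-1,0,0,0,0],[-1,0,0,0,0],[-1,0,0,0,0]]]' 50
python3 look.py wrist k1; python3 look.py wrist k2
python3 - <<'E'
from h import *
from plant import monitor
print(monitor.sense()['q'].round(3))
a=cv2.imread('pics/k1.png'); cv2.imwrite('pics/k1c.png',cv2.resize(a[150:400,240:400],None,fx=2.4,fy=2.4,interpolation=cv2.INTER_CUBIC))
E
```

```text
time_s: 29.7
tcp_pos: [0.528, 0.1115, 0.2228]
tcp_rot: [0.42, 0.579, -0.569, -0.405]
ft_force: [-0.6, 1.6, -0.5]
finger_gap: 0.085
29.7 [0.528  0.1115 0.2228] [-0.61  1.61 -0.54] 0.085
29.75 [0.528  0.1115 0.2229] [ 0.35 -0.19 -0.31] 0.0856
[ 0.363  0.664 -0.977  1.884  0.698  0.949  0.954]
```

View pics/k1c.png

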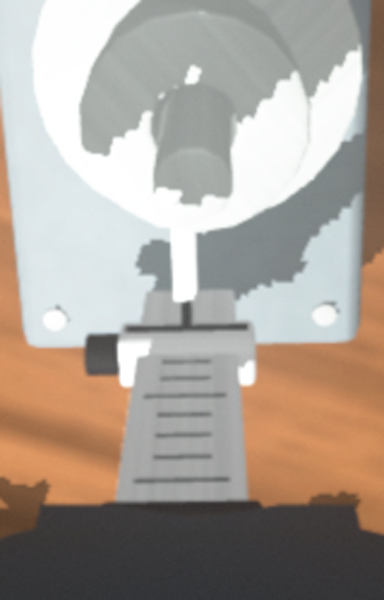

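Run:
```python
from h import *
a=cv2.imread('pics/k1.png'); cv2.imwrite('pics/k1d.png',cv2.resize(a[265:305,285:350],None,fx=12,fy=12,interpolation=cv2.INTER_CUBIC))
c=L('k1'); c2=L('k2'); d=(c['d']+c2['d'])/2
for v in range(268,300):
    print(v,[(dep(c,u,v,d[v,u])*1e3).round(1)[[0,2]].tolist() for u in (300,310,317,318,326,335)], a[v,317].mean().round())
```

```text
268 [[592.7, 39.7], [590.4, 39.1], [572.0, 71.6], [571.7, 71.6], [586.3, 39.1], [583.9, 39.2]] 255.0
269 [[593.7, 39.3], [591.2, 39.3], [572.6, 71.8], [572.6, 71.4], [587.5, 38.4], [584.6, 39.6]] 255.0
270 [[594.5, 39.5], [592.4, 38.6], [573.5, 71.4], [573.1, 71.7], [587.7, 39.7], [585.5, 39.4]] 255.0
271 [[595.4, 39.3], [592.7, 39.5], [574.2, 71.4], [574.4, 70.7], [588.0, 40.7], [585.9, 40.4]] 255.0
272 [[595.8, 40.2], [592.7, 41.1], [575.5, 70.5], [575.0, 70.9], [588.3, 41.8], [586.0, 41.8]] 255.0
273 [[595.4, 42.5], [592.5, 43.1], [575.5, 71.8], [575.6, 71.2], [588.4, 43.2], [585.9, 43.6]] 255.0
274 [[595.6, 43.6], [592.5, 44.6], [576.8, 70.9], [575.6, 72.5], [588.3, 45.0], [586.1, 44.7]] 254.0
275 [[595.7, 45.0], [592.9, 45.4], [577.5, 70.8], [576.9, 71.5], [588.5, 46.2], [586.4, 45.8]] 201.0
276 [[595.3, 47.1], [592.6, 47.5], [578.9, 69.6], [578.6, 69.9], [588.5, 47.8], [585.8, 48.6]] 104.0
277 [[595.4, 48.5], [592.3, 49.6], [579.3, 70.4], [579.3, 69.8], [588.5, 49.2], [585.8, 50.0]] 85.0
278 [[595.4, 50.0], [592.8, 50.2], [580.4, 69.6], [579.8, 70.3], [588.5, 50.7], [586.1, 51.
[... 1423 characters left out ...]
591.7, 76.2], [589.1, 76.9], [587.4, 77.1], [587.0, 77.4], [585.8, 76.4], [583.5, 76.8]] 188.0
294 [[592.1, 76.8], [589.7, 77.0], [588.0, 77.2], [587.9, 77.0], [585.8, 77.7], [584.2, 76.8]] 190.0
295 [[592.6, 77.3], [590.3, 77.4], [588.7, 77.4], [588.7, 77.1], [587.0, 76.9], [584.9, 77.0]] 190.0
296 [[593.7, 76.7], [591.4, 76.8], [589.6, 77.1], [589.6, 76.7], [587.5, 77.3], [585.9, 76.4]] 189.0
297 [[593.9, 77.5], [591.9, 77.2], [590.5, 76.9], [590.0, 77.3], [588.3, 77.1], [586.1, 77.5]] 183.0
298 [[594.7, 77.5], [592.4, 77.5], [590.6, 77.9], [590.3, 78.0], [588.9, 77.4], [586.5, 78.1]] 176.0
299 [[594.7, 78.7], [591.9, 79.5], [590.6, 79.1], [590.1, 79.6], [588.6, 79.1], [586.4, 79.5]] 162.0
```

View pics/k1d.png

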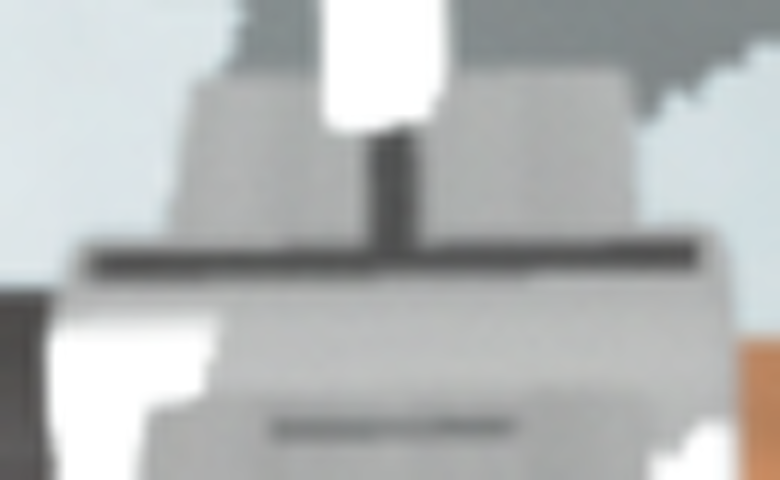

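Within this one image the black tip's surface is at z about 0.0698 and the line's middle (v≈286.5) at about 0.0712. Pan minus 7.5 mm gives 0.0692. So the pointer has sunk 1.5 to 2 mm past the mark and no third weight is due. I'll withdraw and make the last check.

```bash
python3 -m creep '[[[-1,0,-0.02,0,0],[-1,0,-0.03,0,0],[-1,0,-0.03,0.01,0],[-1,0,-0.03,0.02,0],[-1,0,-0.02,0.02,0],[-1,0,0,0,0],[-1,0,0,0,0],[-1,0,0,0,0]]]' 50
python3 look.py scene l1 200 165 410 295 3.8; python3 look.py top l2 185 140 435 275 3.2
```

```text
time_s: 30.47
tcp_pos: [0.4963, 0.102, 0.3096]
tcp_rot: [0.422, 0.58, -0.569, -0.404]
ft_force: [0.0, 0.8, -0.1]
finger_gap: 0.0852
30.4667 [0.4963 0.102  0.3096] [ 0.03  0.83 -0.07] 0.0852
30.5167 [0.4963 0.1021 0.3094] [ 0.18 -1.12  0.16] 0.0858
```

View pics/l1.png

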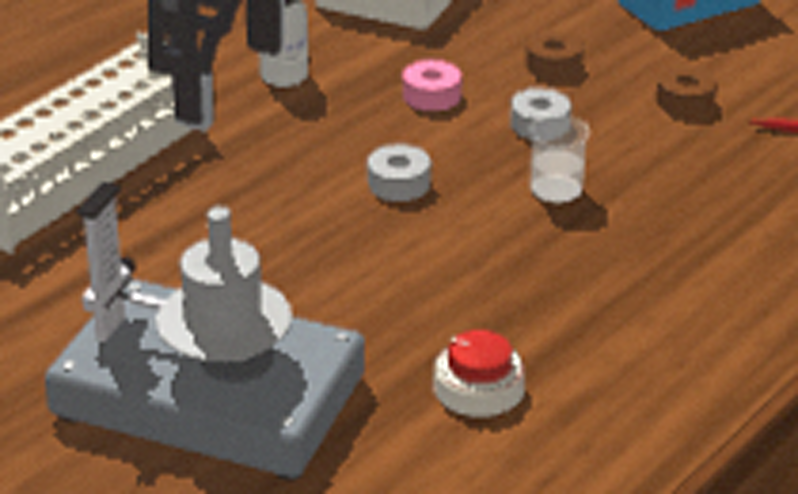

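View pics/l2.png

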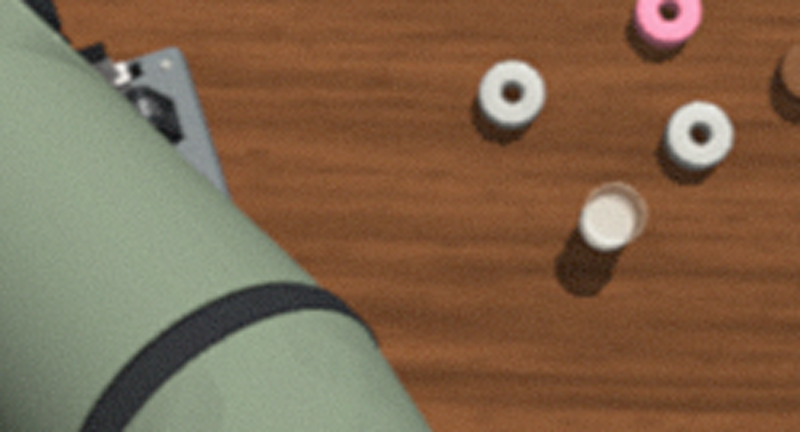

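The two rings are stacked on the pan. The unused rings at (512,93) and (700,135) and the beaker in the top crop are unmoved, the timer is unmoved in the scene view, and the gripper is well above everything. I'll hand in.

```bash
python3 -c "
from plant import finish_job; print(finish_job())"
```

```text
the job is handed in; nothing more can be done
None
```

I placed two ring weights (4, then 3) over the post one at a time. Each was lowered until the scale bore its full weight, then let go. The job was handed in at about 30.5 s of the 72 s allowed.

**Pointer against mark:** in a close wrist view the pointer's tip is at z ≈ 0.0698 and the index line's middle at ≈ 0.0712. The pan's height gives 0.0692 for the pointer. So it stands about 1.5–2 mm past the mark, and I added no third weight. The scene camera read about 1.5 px off the wrist camera. After correcting for that, it gave the same result (mark ≈ 0.0715).

**Everything else:** the final pictures show weights 1 and 2 lying flat, and the beaker, timer and clamp unmoved. The gripper is open and well above the scale. In every reading the force stayed within a few newtons, and neither ring caught on the post.

**What disagreed:** the gripper read a 47–48 mm opening on the 50 mm rings, though both were held level. The tool also drifted up to about 1.5° from vertical, which did no harm.

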